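# Load the tumbler with castings and a few chips

## Robot

A 6-joint arm with a two-finger parallel gripper is mounted at the origin on a cart in front of the work surface, level with it; the furniture and walls round the work are solid. World frame = base frame: x ahead of the robot, y to its left, z up, the work surface at z = 0. Lengths are in m, angles in rad, forces in N, time in s.
With the tool pointing down it reaches from about 0.375 to 0.9 m from the base axis. Payload 3.1 kg.
Tool frame: the origin (TCP) lies midway between the tips of the shut fingers; the grasp point (between the pads) lies 19 mm behind it; x points along the fingers, y is the direction in which the jaws open and shut, and the axes are right-handed (so a half turn about x gives the same grasp; the last joint's range is limited). The gripper opens to 87 mm and grips with 3 to 60 N. Pads are 19 mm wide; open, the fingers measure 117 mm over their backs; the gripper's body (75 mm by 190 mm) begins 51 mm behind the grasp point.
Start: joints at [-1.308, 0.527, 1.433, -0, 1.181, -0.178], TCP at [0.267, -0.565, 0.223] pointing down, gripper open.
Joint ranges: [-3.08, 3.08], [-0.75, 2.2], [0.22, 2.44], [-1.43, 4.57], [0, 2.65], [-2.85, 2.85]. Speed limits (rad/s): [2.79, 2.79, 3.14, 3.14, 3.14, 3.14].

## Interface

Orientations are given as a unit quaternion [x, y, z, w].
In Python, from rig import get_obs, imaging, robot gives the robot as it stands.
- The arm moves only by the shell command python3 -m inch 'ROWS' [FORCE]. ROWS is JSON, a list of rows, each a list of 3 entries, a list of its own where there are three numbers: the finger opening in mm, from 0 to 87, then the shift along the tool's x, y, z in mm, then the turn, a rotation vector about the tool's x, y, z in degrees. In form: [[grip, [dx, dy, dz], [wx, wy, wz]], ...]. A call has 1 to 12 rows; each row shifts and turns the pose as measured when the row begins, along the tool's axes as they then stand; what a row does not reach is not made up. A row lasts 1/8 s, in which the tool goes at most 62.5 mm and 10.7 degrees, less where a joint would pass 70% of its speed; a pose out of reach is approached as far as the arm can. A call with a gripper value outside its range is refused whole. The fingers move at their own pace and stop on an object; FORCE is the grip in N (left out, the last holds). Time passes only in rows, so rows that do not move let the fingers close. It gives the time, the measured TCP pose, the force and the opening at its end, in the units of the state.
- get_obs(): the state, without advancing time (a new reading comes with each control period).
- imaging.camera(name): name is "scene" or "side" or "wrist"; returns the picture (384x512x3 uint8, red, green, blue); there is no depth.
- imaging.camera_params(name): a dict with "camera_matrix" (3x3 intrinsics, pixels), "xyz" and "rotation" of the camera in the world. Camera axes: x right, y down, z forward; pixel columns grow to the right and rows downward; lengths in m; the calibration is good to about 2 mm. A picture is of the moment at which its call begins: read the wrist's pose just before it. camera_params takes no time and is no camera call; for the wrist camera it gives the pose at the moment of the call.
- robot.hand_in(): hands the job in, once; it reports no verdict.
Trained networks look in the newest picture that a camera, given by its name, has taken for a name from the list of things; names that differ only in an ending like _2 or _b are one class to them, and where a whole thing is asked for, a point or a joint stands for the part that bears it (a point fixed in the world has none). Each returns a list of dicts, best first, with "confidence" (0 to 1); they miss things now and then, are a little off and sometimes report something else, mostly with a low value. They report only what shows in the picture. A call takes as long as a camera call.
- imaging.cut_out(camera, target): "pixels" (384x512 bool, what is visible of it) and "box" ([centre column, centre row, width, height] in pixels, round what is visible of it).
- imaging.tip_of(camera, target): "pixel" ([column, row] in pixels: a listed point, or the origin of a listed thing).
The state is a dict: "time": time; "q": joint angles; "joint_velocities": joint speeds; "joint_torque": joint torques, N m; "position": TCP position; "tool_rot": TCP orientation; "ft_force": force on the tool from outside, world axes, zero at the start; "moment": the same for the moment, N m; "grip_width": finger opening in m.
Only numpy, scipy, OpenCV 4.12 (cv2) and the standard library are available. Lean on these libraries where they do the work, as an engineer would, in place of code of your own. Each camera call takes 0.05 s, during which the arm holds its last target. There are 200 camera calls.

## Task

Get the tumbler running: unscrew its lid and swing it aside, put every brass medallion from the soldering board into the bowl, and lift the back bar of the chip bin only partway, until the first green chips slide, then hold it there, easing on a little only while too few come, until three to five chips lie in the bowl; set the bin back level with the rest still in it. Then swing the lid back over the bowl, screw it down tight, and only then throw the red lever over to start the machine. Leave the spray bottle and the green-capped jar alone, and spill nothing.

Things in the scene. Friction and masses are not known exactly. Their poses are not given: they have to be found in the camera images.
- tumbler: tumbling station, fixed: plywood base with a blue open bowl, chip bin, lid post and lever. Origin: on the bench under the bowl's centre; +y points from bowl to bin, +x away from the robot, z up (turns with its yaw). Bowl: inside diameter 116 mm, floor at z = 34, rim at z = 85 mm. Lid post (steel, 14 mm, top z = 120 mm) at x = -84 mm, y = 0. Bin hinge axis along x at y = 83, z = 115 mm.
- bowl_mid (a point): middle of the bowl's inside, 57 mm above the bench and 28 mm under the rim. The upright 20 mm pole of the light gantry stands between the bowl and the turntable pan at world x = 0.665, y = -0.025, up to 0.7 m: pass it on the robot's side. Its light bar hangs 0.67 m above the bench at x = 0.57 to 0.63, y below 0.3: keep a tall wrist low there.
- lid_twist (a joint): screw turn of the lid, rad: 0 = tight, turns counter-clockwise seen from above to 1.3 = fully unscrewed, where a quick thread has lifted it 6.5 mm. A rubber plug under it (5 mm deep) sits in the bowl's mouth, so that the lid swings only when unscrewed past 1.0. Stiff (0.1 N m); stays where it is left.
- lid_swing (a joint): swing of the lid's arm about its post, rad: 0 = over the bowl, turns clockwise seen from above to 1.75 = aside to the right. Stays where it is left (0.06 N m).
- lid_grip (a point): middle of the black bar grip on the lid: 56 mm long, 13 wide, 26 high. When tight its underside is 27 mm above the rim (lid's top 8 mm, arm hub's top 26 mm). The bar lies along this point's y axis: its yaw = station yaw + lid_twist - lid_swing. Lid 128 mm across; its centre is 84 mm from the post's axis.
- bin_tilt (a joint): tilt of the chip bin, rad: 0 = level on its rest, grows as the back bar is lifted and the open nose goes down over the bowl, up to 0.9. A friction hinge (0.4 N m) holds the bin wherever it is left; about 6 N at the bar lift it.
- bin_bar (a point): middle of the black round bar at the back of the bin: 12 mm thick, 76 mm along x; with the bin level it lies 124 mm behind the hinge (+y) and 36 mm above it, 30 mm clear of the bin's back wall. This point's axes turn with the bin.
- bin_mid (a point): point in the bin, 20 mm behind its hinge and 12 mm above the hinge's level. Bin 50 mm wide inside, from the open nose 41 mm before the hinge (42 mm from the bowl's centre) to the back wall 85 mm behind it. Its steel floor is flat at the back (8 mm above the hinge) and rolls over in 24 mm facets, each 0.07 rad steeper, to the nose (10 mm under it); walls low at the nose, 40 mm high behind.
- lever (a joint): start lever, rad: 0 = off (leans to the station's +y), 1.0 = on (leans to its -y); stays where it is left (0.06 N m). Its pivot lies 97 mm from the bowl's centre towards the robot (station -x), 62 mm to the +y side, 34 mm above the bench.
- lever_tip (a point): centre of the red ball (26 mm) on the lever, 60 mm from its pivot; 87 mm above the bench when off or on.
- chip_0_mid (a point): centre of a green ceramic tumbling chip, 16 x 20 x 11 mm, 12 g, lying in the bin, four rows of two. A slow tilt lets them go row by row: the front row slides at 0.15 to 0.3 rad, each row behind it some 0.05 to 0.1 rad later; a jerk or a long step brings several rows.
- chip_1_mid (a point): centre of a green ceramic tumbling chip, 16 x 20 x 11 mm, 12 g, lying in the bin, four rows of two. A slow tilt lets them go row by row: the front row slides at 0.15 to 0.3 rad, each row behind it some 0.05 to 0.1 rad later; a jerk or a long step brings several rows.
- chip_2_mid (a point): centre of a green ceramic tumbling chip, 16 x 20 x 11 mm, 12 g, lying in the bin, four rows of two. A slow tilt lets them go row by row: the front row slides at 0.15 to 0.3 rad, each row behind it some 0.05 to 0.1 rad later; a jerk or a long step brings several rows.
- chip_3_mid (a point): centre of a green ceramic tumbling chip, 16 x 20 x 11 mm, 12 g, lying in the bin, four rows of two. A slow tilt lets them go row by row: the front row slides at 0.15 to 0.3 rad, each row behind it some 0.05 to 0.1 rad later; a jerk or a long step brings several rows.
- chip_4_mid (a point): centre of a green ceramic tumbling chip, 16 x 20 x 11 mm, 12 g, lying in the bin, four rows of two. A slow tilt lets them go row by row: the front row slides at 0.15 to 0.3 rad, each row behind it some 0.05 to 0.1 rad later; a jerk or a long step brings several rows.
- chip_5_mid (a point): centre of a green ceramic tumbling chip, 16 x 20 x 11 mm, 12 g, lying in the bin, four rows of two. A slow tilt lets them go row by row: the front row slides at 0.15 to 0.3 rad, each row behind it some 0.05 to 0.1 rad later; a jerk or a long step brings several rows.
- chip_6_mid (a point): centre of a green ceramic tumbling chip, 16 x 20 x 11 mm, 12 g, lying in the bin, four rows of two. A slow tilt lets them go row by row: the front row slides at 0.15 to 0.3 rad, each row behind it some 0.05 to 0.1 rad later; a jerk or a long step brings several rows.
- chip_7_mid (a point): centre of a green ceramic tumbling chip, 16 x 20 x 11 mm, 12 g, lying in the bin, four rows of two. A slow tilt lets them go row by row: the front row slides at 0.15 to 0.3 rad, each row behind it some 0.05 to 0.1 rad later; a jerk or a long step brings several rows.
- casting_0_mid (a point): centre of a round brass medallion, 30 mm across and 9 mm thick (this point 4 mm above its underside), 40 g, lying flat on the soldering board in the turntable pan; two to four are there.
- casting_1_mid (a point): centre of a round brass medallion, 30 mm across and 9 mm thick (this point 4 mm above its underside), 40 g, lying flat on the soldering board in the turntable pan; two to four are there.
- casting_2_mid (a point): centre of a round brass medallion, 30 mm across and 9 mm thick (this point 4 mm above its underside), 40 g, lying flat on the soldering board in the turntable pan; two to four are there.
- casting_3_mid (a point): centre of a round brass medallion, 30 mm across and 9 mm thick (this point 4 mm above its underside), 40 g, lying flat on the soldering board in the turntable pan; two to four are there.
- green_jar: small jar with a green cap, loose, to be left alone
- spray_bottle: white spray bottle, loose, to be left alone

How it is judged:
On the way, in this order (a step that is already met when the one before it is completed fails the run):
1. the lid is unscrewed and swung aside (value of joint each of lid_twist, lid_swing above 1 rad), for 0.2 s.
2. with the bin held partly tilted, at least three chips have dropped into the bowl (value of joint bin_tilt above 0.08 rad and ((distance between each of chip_4_mid, chip_5_mid, chip_6_mid and bowl_mid below 0.064 m or distance between each of chip_4_mid, chip_5_mid, chip_7_mid and bowl_mid below 0.064 m or distance between each of chip_4_mid, chip_6_mid, chip_7_mid and bowl_mid below 0.064 m or distance between each of chip_5_mid, chip_6_mid, chip_7_mid and bowl_mid below 0.064 m) or ((distance between chip_0_mid and bowl_mid below 0.064 m or distance between chip_1_mid and bowl_mid below 0.064 m or distance between chip_2_mid and bowl_mid below 0.064 m or distance between chip_3_mid and bowl_mid below 0.064 m) and (distance between each of chip_4_mid, chip_5_mid and bowl_mid below 0.064 m or distance between each of chip_4_mid, chip_6_mid and bowl_mid below 0.064 m or distance between each of chip_4_mid, chip_7_mid and bowl_mid below 0.064 m or distance between each of chip_5_mid, chip_6_mid and bowl_mid below 0.064 m or distance between each of chip_5_mid, chip_7_mid and bowl_mid below 0.064 m or distance between each of chip_6_mid, chip_7_mid and bowl_mid below 0.064 m)) or ((distance between each of chip_0_mid, chip_1_mid and bowl_mid below 0.064 m or distance between each of chip_0_mid, chip_2_mid and bowl_mid below 0.064 m or distance between each of chip_0_mid, chip_3_mid and bowl_mid below 0.064 m or distance between each of chip_1_mid, chip_2_mid and bowl_mid below 0.064 m or distance between each of chip_1_mid, chip_3_mid and bowl_mid below 0.064 m or distance between each of chip_2_mid, chip_3_mid and bowl_mid below 0.064 m) and (distance between chip_4_mid and bowl_mid below 0.064 m or distance between chip_5_mid and bowl_mid below 0.064 m or distance between chip_6_mid and bowl_mid below 0.064 m or distance between chip_7_mid and bowl_mid below 0.064 m)) or (distance between each of chip_0_mid, chip_1_mid, chip_2_mid and bowl_mid below 0.064 m or distance between each of chip_0_mid, chip_1_mid, chip_3_mid and bowl_mid below 0.064 m or distance between each of chip_0_mid, chip_2_mid, chip_3_mid and bowl_mid below 0.064 m or distance between each of chip_1_mid, chip_2_mid, chip_3_mid and bowl_mid below 0.064 m))), for 0.1 s.
3. every medallion and three to five chips are in the bowl, the other chips in the level bin, the lid still aside (distance between each of casting_0_mid, casting_1_mid, casting_2_mid, casting_3_mid and bowl_mid below 0.064 m and ((distance between each of chip_4_mid, chip_5_mid, chip_6_mid and bowl_mid below 0.064 m or distance between each of chip_4_mid, chip_5_mid, chip_7_mid and bowl_mid below 0.064 m or distance between each of chip_4_mid, chip_6_mid, chip_7_mid and bowl_mid below 0.064 m or distance between each of chip_5_mid, chip_6_mid, chip_7_mid and bowl_mid below 0.064 m) or ((distance between chip_0_mid and bowl_mid below 0.064 m or distance between chip_1_mid and bowl_mid below 0.064 m or distance between chip_2_mid and bowl_mid below 0.064 m or distance between chip_3_mid and bowl_mid below 0.064 m) and (distance between each of chip_4_mid, chip_5_mid and bowl_mid below 0.064 m or distance between each of chip_4_mid, chip_6_mid and bowl_mid below 0.064 m or distance between each of chip_4_mid, chip_7_mid and bowl_mid below 0.064 m or distance between each of chip_5_mid, chip_6_mid and bowl_mid below 0.064 m or distance between each of chip_5_mid, chip_7_mid and bowl_mid below 0.064 m or distance between each of chip_6_mid, chip_7_mid and bowl_mid below 0.064 m)) or ((distance between each of chip_0_mid, chip_1_mid and bowl_mid below 0.064 m or distance between each of chip_0_mid, chip_2_mid and bowl_mid below 0.064 m or distance between each of chip_0_mid, chip_3_mid and bowl_mid below 0.064 m or distance between each of chip_1_mid, chip_2_mid and bowl_mid below 0.064 m or distance between each of chip_1_mid, chip_3_mid and bowl_mid below 0.064 m or distance between each of chip_2_mid, chip_3_mid and bowl_mid below 0.064 m) and (distance between chip_4_mid and bowl_mid below 0.064 m or distance between chip_5_mid and bowl_mid below 0.064 m or distance between chip_6_mid and bowl_mid below 0.064 m or distance between chip_7_mid and bowl_mid below 0.064 m)) or (distance between each of chip_0_mid, chip_1_mid, chip_2_mid and bowl_mid below 0.064 m or distance between each of chip_0_mid, chip_1_mid, chip_3_mid and bowl_mid below 0.064 m or distance between each of chip_0_mid, chip_2_mid, chip_3_mid and bowl_mid below 0.064 m or distance between each of chip_1_mid, chip_2_mid, chip_3_mid and bowl_mid below 0.064 m)) and ((distance between each of chip_4_mid, chip_5_mid, chip_6_mid and bowl_mid above 0.064 m or distance between each of chip_4_mid, chip_5_mid, chip_7_mid and bowl_mid above 0.064 m or distance between each of chip_4_mid, chip_6_mid, chip_7_mid and bowl_mid above 0.064 m or distance between each of chip_5_mid, chip_6_mid, chip_7_mid and bowl_mid above 0.064 m) or ((distance between chip_0_mid and bowl_mid above 0.064 m or distance between chip_1_mid and bowl_mid above 0.064 m or distance between chip_2_mid and bowl_mid above 0.064 m or distance between chip_3_mid and bowl_mid above 0.064 m) and (distance between each of chip_4_mid, chip_5_mid and bowl_mid above 0.064 m or distance between each of chip_4_mid, chip_6_mid and bowl_mid above 0.064 m or distance between each of chip_4_mid, chip_7_mid and bowl_mid above 0.064 m or distance between each of chip_5_mid, chip_6_mid and bowl_mid above 0.064 m or distance between each of chip_5_mid, chip_7_mid and bowl_mid above 0.064 m or distance between each of chip_6_mid, chip_7_mid and bowl_mid above 0.064 m)) or ((distance between each of chip_0_mid, chip_1_mid and bowl_mid above 0.064 m or distance between each of chip_0_mid, chip_2_mid and bowl_mid above 0.064 m or distance between each of chip_0_mid, chip_3_mid and bowl_mid above 0.064 m or distance between each of chip_1_mid, chip_2_mid and bowl_mid above 0.064 m or distance between each of chip_1_mid, chip_3_mid and bowl_mid above 0.064 m or distance between each of chip_2_mid, chip_3_mid and bowl_mid above 0.064 m) and (distance between chip_4_mid and bowl_mid above 0.064 m or distance between chip_5_mid and bowl_mid above 0.064 m or distance between chip_6_mid and bowl_mid above 0.064 m or distance between chip_7_mid and bowl_mid above 0.064 m)) or (distance between each of chip_0_mid, chip_1_mid, chip_2_mid and bowl_mid above 0.064 m or distance between each of chip_0_mid, chip_1_mid, chip_3_mid and bowl_mid above 0.064 m or distance between each of chip_0_mid, chip_2_mid, chip_3_mid and bowl_mid above 0.064 m or distance between each of chip_1_mid, chip_2_mid, chip_3_mid and bowl_mid above 0.064 m)) and value of joint bin_tilt below 0.06 rad and (distance between chip_0_mid and bowl_mid below 0.064 m or distance between chip_0_mid and bin_mid below 0.08 m) and (distance between chip_1_mid and bowl_mid below 0.064 m or distance between chip_1_mid and bin_mid below 0.08 m) and (distance between chip_2_mid and bowl_mid below 0.064 m or distance between chip_2_mid and bin_mid below 0.08 m) and (distance between chip_3_mid and bowl_mid below 0.064 m or distance between chip_3_mid and bin_mid below 0.08 m) and (distance between chip_4_mid and bowl_mid below 0.064 m or distance between chip_4_mid and bin_mid below 0.08 m) and (distance between chip_5_mid and bowl_mid below 0.064 m or distance between chip_5_mid and bin_mid below 0.08 m) and (distance between chip_6_mid and bowl_mid below 0.064 m or distance between chip_6_mid and bin_mid below 0.08 m) and (distance between chip_7_mid and bowl_mid below 0.064 m or distance between chip_7_mid and bin_mid below 0.08 m) and value of joint lid_swing above 0.9 rad), for 0.2 s.
4. the lid is back over the bowl and screwed tight, the lever still off (value of joint lid_twist below 0.12 rad and value of joint lid_swing below 0.05 rad and value of joint lever below 0.4 rad), for 0.2 s.
5. the lever is thrown on (value of joint lever above 0.8 rad), for 0.2 s.
At the end, for the whole second after the job is handed in: Every medallion present and three to five of the eight chips lie in the bowl, all other chips lie in the bin, the bin is level (under 0.06 rad), the lid is over the bowl (swing under 0.05 rad) and screwed tight (twist under 0.12 rad), the lever is on (over 0.8 rad) (distance between each of casting_0_mid, casting_1_mid, casting_2_mid, casting_3_mid and bowl_mid below 0.064 m and ((distance between each of chip_4_mid, chip_5_mid, chip_6_mid and bowl_mid below 0.064 m or distance between each of chip_4_mid, chip_5_mid, chip_7_mid and bowl_mid below 0.064 m or distance between each of chip_4_mid, chip_6_mid, chip_7_mid and bowl_mid below 0.064 m or distance between each of chip_5_mid, chip_6_mid, chip_7_mid and bowl_mid below 0.064 m) or ((distance between chip_0_mid and bowl_mid below 0.064 m or distance between chip_1_mid and bowl_mid below 0.064 m or distance between chip_2_mid and bowl_mid below 0.064 m or distance between chip_3_mid and bowl_mid below 0.064 m) and (distance between each of chip_4_mid, chip_5_mid and bowl_mid below 0.064 m or distance between each of chip_4_mid, chip_6_mid and bowl_mid below 0.064 m or distance between each of chip_4_mid, chip_7_mid and bowl_mid below 0.064 m or distance between each of chip_5_mid, chip_6_mid and bowl_mid below 0.064 m or distance between each of chip_5_mid, chip_7_mid and bowl_mid below 0.064 m or distance between each of chip_6_mid, chip_7_mid and bowl_mid below 0.064 m)) or ((distance between each of chip_0_mid, chip_1_mid and bowl_mid below 0.064 m or distance between each of chip_0_mid, chip_2_mid and bowl_mid below 0.064 m or distance between each of chip_0_mid, chip_3_mid and bowl_mid below 0.064 m or distance between each of chip_1_mid, chip_2_mid and bowl_mid below 0.064 m or distance between each of chip_1_mid, chip_3_mid and bowl_mid below 0.064 m or distance between each of chip_2_mid, chip_3_mid and bowl_mid below 0.064 m) and (distance between chip_4_mid and bowl_mid below 0.064 m or distance between chip_5_mid and bowl_mid below 0.064 m or distance between chip_6_mid and bowl_mid below 0.064 m or distance between chip_7_mid and bowl_mid below 0.064 m)) or (distance between each of chip_0_mid, chip_1_mid, chip_2_mid and bowl_mid below 0.064 m or distance between each of chip_0_mid, chip_1_mid, chip_3_mid and bowl_mid below 0.064 m or distance between each of chip_0_mid, chip_2_mid, chip_3_mid and bowl_mid below 0.064 m or distance between each of chip_1_mid, chip_2_mid, chip_3_mid and bowl_mid below 0.064 m)) and ((distance between each of chip_4_mid, chip_5_mid, chip_6_mid and bowl_mid above 0.064 m or distance between each of chip_4_mid, chip_5_mid, chip_7_mid and bowl_mid above 0.064 m or distance between each of chip_4_mid, chip_6_mid, chip_7_mid and bowl_mid above 0.064 m or distance between each of chip_5_mid, chip_6_mid, chip_7_mid and bowl_mid above 0.064 m) or ((distance between chip_0_mid and bowl_mid above 0.064 m or distance between chip_1_mid and bowl_mid above 0.064 m or distance between chip_2_mid and bowl_mid above 0.064 m or distance between chip_3_mid and bowl_mid above 0.064 m) and (distance between each of chip_4_mid, chip_5_mid and bowl_mid above 0.064 m or distance between each of chip_4_mid, chip_6_mid and bowl_mid above 0.064 m or distance between each of chip_4_mid, chip_7_mid and bowl_mid above 0.064 m or distance between each of chip_5_mid, chip_6_mid and bowl_mid above 0.064 m or distance between each of chip_5_mid, chip_7_mid and bowl_mid above 0.064 m or distance between each of chip_6_mid, chip_7_mid and bowl_mid above 0.064 m)) or ((distance between each of chip_0_mid, chip_1_mid and bowl_mid above 0.064 m or distance between each of chip_0_mid, chip_2_mid and bowl_mid above 0.064 m or distance between each of chip_0_mid, chip_3_mid and bowl_mid above 0.064 m or distance between each of chip_1_mid, chip_2_mid and bowl_mid above 0.064 m or distance between each of chip_1_mid, chip_3_mid and bowl_mid above 0.064 m or distance between each of chip_2_mid, chip_3_mid and bowl_mid above 0.064 m) and (distance between chip_4_mid and bowl_mid above 0.064 m or distance between chip_5_mid and bowl_mid above 0.064 m or distance between chip_6_mid and bowl_mid above 0.064 m or distance between chip_7_mid and bowl_mid above 0.064 m)) or (distance between each of chip_0_mid, chip_1_mid, chip_2_mid and bowl_mid above 0.064 m or distance between each of chip_0_mid, chip_1_mid, chip_3_mid and bowl_mid above 0.064 m or distance between each of chip_0_mid, chip_2_mid, chip_3_mid and bowl_mid above 0.064 m or distance between each of chip_1_mid, chip_2_mid, chip_3_mid and bowl_mid above 0.064 m)) and value of joint bin_tilt below 0.06 rad and (distance between chip_0_mid and bowl_mid below 0.064 m or distance between chip_0_mid and bin_mid below 0.08 m) and (distance between chip_1_mid and bowl_mid below 0.064 m or distance between chip_1_mid and bin_mid below 0.08 m) and (distance between chip_2_mid and bowl_mid below 0.064 m or distance between chip_2_mid and bin_mid below 0.08 m) and (distance between chip_3_mid and bowl_mid below 0.064 m or distance between chip_3_mid and bin_mid below 0.08 m) and (distance between chip_4_mid and bowl_mid below 0.064 m or distance between chip_4_mid and bin_mid below 0.08 m) and (distance between chip_5_mid and bowl_mid below 0.064 m or distance between chip_5_mid and bin_mid below 0.08 m) and (distance between chip_6_mid and bowl_mid below 0.064 m or distance between chip_6_mid and bin_mid below 0.08 m) and (distance between chip_7_mid and bowl_mid below 0.064 m or distance between chip_7_mid and bin_mid below 0.08 m) and value of joint lid_twist below 0.12 rad and value of joint lid_swing below 0.05 rad and value of joint lever above 0.8 rad); the robot touches nothing.
It fails at once if the bin is tipped steeply (over 0.75 rad) (value of joint bin_tilt above 0.75 rad).
It fails at once if the lever is on while the lid is not screwed tight over the bowl (value of joint lever above 0.6 rad and not (value of joint lid_twist below 0.12 rad and value of joint lid_swing below 0.05 rad)).
It fails at once if the small jar with a green cap is moved more than 3 cm (distance of green_jar from where it was at the start of the episode above 0.03 m).
It fails at once if the white spray bottle is moved more than 3 cm (distance of spray_bottle from where it was at the start of the episode above 0.03 m).
Of casting_0, casting_1, casting_2, casting_3 only 2 to 4 are there at a start; the rules pass over those that are not, and their reading is None.
At some moment in a run one of casting_0, casting_1, casting_2, casting_3 may be knocked a few centimetres aside while the robot is not near it.
Once in a run the grip may slacken for a moment while it holds something.
It also fails if it takes over 210 s, if anything falls off the work surface, if the arm or the gripper's body presses on something with over 40 N, if the wrist force passes 120 N, or if a joint passes its speed limit or range.

## Working session

There is one attempt and no reset: what is moved stays moved. The work goes in short steps, Python scripts to look and compute and a shell command to move; the robot and the scene stay as the last step left them, time stands still between calls to the robot, and variables do not carry over. Pictures are saved under pics/ and viewed, about 12 in all and at most 16, crops included, and the job is handed in when it is done.

```bash
ls; mkdir -p pics
python3 - <<'E'
from rig import get_obs, imaging, robot
import cv2,numpy as np
o=get_obs();print(o)
ims=[]
for c in ["scene","side"]:
    im=imaging.camera(c); p=imaging.camera_params(c); print(c,p)
    cv2.imwrite(f"pics/{c}0.png",im[:,:,::-1])
    for t in ["tumbler","bowl_mid","lid_grip","bin_bar","bin_mid","lever_tip","casting_0_mid","chip_0_mid","green_jar","spray_bottle"]:
        try: print(t,[(np.round(d["pixel"]).tolist(),round(d["confidence"],2)) for d in imaging.tip_of(c,t)])
        except Exception as e: print(t,e)
E
```

```text
pics
{'time': 0.0, 'q': array([-1.30750752e+00,  5.28454912e-01,  1.43392187e+00, -1.04558747e-05,
        1.18137120e+00, -1.78482223e-01]), 'joint_velocities': array([ 0.00055266, -0.00222833,  0.00034432,  0.00170136, -0.00199307,
       -0.00079852]), 'joint_torque': array([-4.83154508e-04, -4.40045643e+01, -1.76588076e+01,  6.35617808e-02,
        5.83251624e-02, -1.68068264e-04]), 'position': array([ 0.26705227, -0.56425826,  0.22157232]), 'tool_rot': array([-0.68989036, -0.15568512,  0.6899618 , -0.15416274]), 'ft_force': array([-0.3327329 ,  0.03627827, -0.05124894]), 'moment': array([-0.01852981, -0.02890758,  0.00026802]), 'grip_width': 0.0868131348187719}
scene {'camera_matrix': array([[497.84233294,   0.        , 243.14448203],
       [  0.        , 497.84233294, 179.84751545],
       [  0.        ,   0.        ,   1.        ]]), 'xyz': array([0.07960662, 0.53884478, 1.0248802 ]), 'rotation': array([-0.37951213,  0.86688738, -0.29508922,  0.13190591])}
tumbler [([234.0, 248.0], 0.62)]
bowl_mid [([234.0, 236.0], 0.89)]
lid_grip [([234.0, 220.0], 0.94), ([180.0, 264.0], 0.6
[... 352 characters left out ...]
       [  0.        , 431.2800109 , 191.3353467 ],
       [  0.        ,   0.        ,   1.        ]]), 'xyz': array([ 0.39282682, -0.84096779,  0.95776072]), 'rotation': array([ 0.91221886, -0.09662759,  0.04751883, -0.39529965])}
tumbler [([227.0, 194.0], 0.94), ([217.0, 143.0], 0.42)]
bowl_mid [([224.0, 180.0], 0.96), ([212.0, 145.0], 0.38)]
lid_grip [([222.0, 166.0], 0.69), ([215.0, 145.0], 0.41), ([206.0, 143.0], 0.23)]
bin_bar [([206.0, 122.0], 0.64)]
bin_mid [([212.0, 144.0], 0.93)]
lever_tip [([187.0, 165.0], 0.56)]
casting_0_mid [([274.0, 250.0], 0.6), ([212.0, 144.0], 0.46)]
chip_0_mid [([214.0, 148.0], 0.43)]
green_jar [([295.0, 206.0], 0.63)]
spray_bottle [([283.0, 178.0], 0.73)]
```

```bash
cat > h.py <<'E'
from rig import get_obs, imaging, robot
import cv2,numpy as np
from scipy.spatial.transform import Rotation as R
from scipy.optimize import least_squares
def proj(p,X):
    X=np.atleast_2d(X); c=R.from_quat(p["rotation"]).inv().apply(X-p["xyz"])
    u=c@p["camera_matrix"].T; return u[:,:2]/u[:,2:]
def ray(p,px):
    d=np.linalg.solve(p["camera_matrix"],[px[0],px[1],1]); return R.from_quat(p["rotation"]).apply(d)
def onz(p,px,z):
    d=ray(p,px); return p["xyz"]+d*(z-p["xyz"][2])/d[2]
def tool(o=None):
    o=o or get_obs(); return np.array(o["position"]),R.from_quat(o["tool_rot"])
def to(target,o=None):
    "world target -> shift in tool mm"
    p,r=tool(o); return np.round(r.inv().apply(np.array(target)-p)*1000,1)
# tool rotation pointing down, jaw(y) direction at world yaw a
def down(a):
    x=np.array([0,0,-1.]); y=np.array([np.cos(a),np.sin(a),0]); return R.from_matrix(np.c_[x,y,np.cross(x,y)])
def turn(Rt,o=None):
    p,r=tool(o); return np.round(np.degrees((r.inv()*Rt).as_rotvec()),1)
S={"bowl_mid":[0,0,.057],"lid_grip":[0,0,.125],"bin_bar":[0,.207,.151],"bin_mid":[0,.103,.127],"lever_tip":[-.097,.062+.0285,.087]}
def st(P,X):
    x,y,a=P; return R.from_euler('z',a).apply(X)+[x,y,0]
E
python3 - <<'E'
from h import *
P={c:imaging.camera_params(c) for c in ["scene","side"]}
M={"scene":{"bowl_mid":[234,236],"lid_grip":[234,220],"bin_bar":[163,282],"bin_mid":[199,251],"lever_tip":[244,282]},
"side":{"bowl_mid":[224,180],"lid_grip":[222,166],"bin_bar":[206,122],"bin_mid":[212,144],"lever_tip":[187,165]}}
def f(v): return np.concatenate([(proj(P[c],st(v,S[k]))-m).ravel() for c in M for k,m in M[c].items()])
s=least_squares(f,[.5,.1,0],loss='soft_l1');print(s.x,np.round(f(s.x).reshape(-1,2),1).tolist())
print(onz(P["side"],[274,250],.03),onz(P["scene"],[315,126],.03),onz(P["side"],[295,206],.03),onz(P["side"],[283,178],.05))
a=cv2.imread("pics/scene0.png");b=cv2.imread("pics/side0.png")
a=cv2.resize(a[60:360,80:420],None,fx=1.15,fy=1.15);b=cv2.resize(b[60:360,120:420],None,fx=1.15,fy=1.15)
cv2.imwrite("pics/v1.png",np.hstack([a,b]))
E
```

```text
[0.53072795 0.15847799 0.13763998] [[-0.1, -0.5], [-0.8, -1.1], [0.3, -0.4], [1.9, -0.0], [-2.7, 0.8], [-0.8, 1.9], [0.4, -0.9], [-2.7, -0.7], [0.7, 1.1], [-2.0, -1.3]]
[ 0.62471065 -0.11724622  0.03      ] [ 0.6523377  -0.25078518  0.03      ] [0.7303382  0.03547107 0.03      ] [0.72164987 0.14579544 0.05      ]
```

View pics/v1.png

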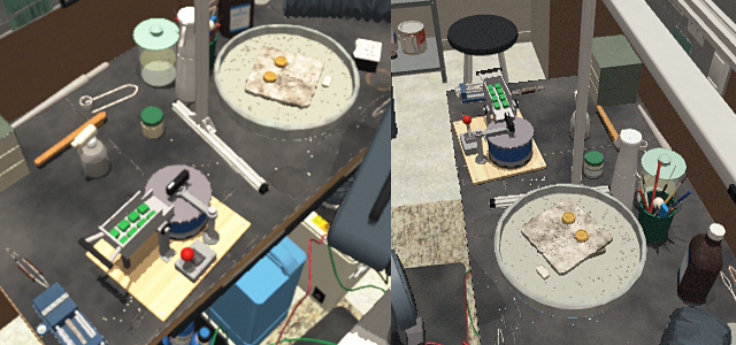

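Two medallions (side view ≈ (275,249), (285,265)), with the station at yaw 0.14, the lid grip above the bowl and the chips 4×2 in the bin. I'll go above the lid grip.

Run:
```python
from h import *
o=get_obs();p,r=tool(o);print(r.as_matrix().round(2).tolist())
G=st([.5307,.1585,.138],[0,0,.25]);print(G,to(G),turn(down(.138)),turn(down(.138+np.pi)))
for c in ["side"]:
    P=imaging.camera_params(c)
    for px in ([274.8,248.7],[285,265]): print(onz(P,px,.03))
```

```text
[[0.0, 0.43, -0.9], [0.0, -0.9, -0.43], [-1.0, -0.0, -0.0]]
[0.5307 0.1585 0.25  ] [ -27.4 -541.3 -547.5] [-72.6  -0.   -0. ] [107.4  -0.    0. ]
[ 0.62802528 -0.11325745  0.03      ]
[ 0.64058402 -0.17281087  0.03      ]
```

```bash
python3 -m inch '[[60,[-10,0,0],[-10.4,0,0]],[60,[-10,0,0],[-10.4,0,0]],[60,[-10,0,0],[-10.4,0,0]],[60,[0,0,0],[-10.4,0,0]],[60,[0,0,0],[-10.4,0,0]],[60,[0,0,0],[-10.4,0,0]],[60,[0,0,0],[-10.2,0,0]]]'
python3 -m inch '[[60,[0,26,-48.5],[0,0,0]],[60,[0,26,-48.5],[0,0,0]],[60,[0,26,-48.5],[0,0,0]],[60,[0,26,-48.5],[0,0,0]],[60,[0,26,-48.5],[0,0,0]],[60,[0,26,-48.5],[0,0,0]],[60,[0,26,-48.5],[0,0,0]],[60,[0,26,-48.5],[0,0,0]],[60,[0,26,-48.5],[0,0,0]],[60,[0,26,-48.5],[0,0,0]],[60,[0,26,-48.5],[0,0,0]],[60,[0,26,-48.5],[0,0,0]]]'
python3 - <<'E'
from h import *
print(get_obs()["q"],to([.5307,.1585,.25]),turn(down(.138)))
E
```

```text
time: 1.98
position: [0.2672, -0.5648, 0.2535]
tool_rot: [0.453, 0.543, -0.453, 0.543]
ft_force: [-0.4, 0.3, 0.3]
grip_width: 0.0602
time: 3.48
position: [0.4789, 0.0758, 0.2539]
tool_rot: [0.456, 0.536, -0.455, 0.546]
ft_force: [0.7, -0.9, -0.4]
grip_width: 0.0601
[-0.06916168  0.29338002  1.74274176 -0.00830933  1.09361305 -0.23597268] [  3.8  65.  -72.7] [ 1.9  0.6 -0.6]
```

```bash
python3 -m inch '[[60,[-10,33,-36],[1,0,0]],[60,[0,33,-36],[1,0,0]],[60,[0,0,0],[0,0,0]],[60,[0,0,0],[0,0,0]]]'
cat >> h.py <<'E'
def tips(c,ts,n=2):
    out={}
    for t in ts:
        out[t]=[(np.round(d["pixel"],1).tolist(),round(d["confidence"],2)) for d in imaging.tip_of(c,t)[:n]]
    return out
E
python3 - <<'E'
from h import *
print(to([.5307,.1585,.25]))
P=imaging.camera_params("wrist");im=imaging.camera("wrist");print(P["xyz"],R.from_quat(P["rotation"]).as_matrix()[:,2])
cv2.imwrite("pics/w1.png",im[:,:,::-1])
T=tips("wrist",["lid_grip","bin_bar","bowl_mid","lever_tip","bin_mid"]);print(T)
for k,z in [("lid_grip",.125),("bin_bar",.151),("lever_tip",.087),("bin_mid",.127),("bowl_mid",.057)]:
    for px,c in T[k]: print(k,c,onz(P,px,z), "pred",st([.5307,.1585,.138],S[k]))
E
```

```text
time: 3.98
position: [0.5336, 0.1643, 0.2643]
tool_rot: [0.464, 0.529, -0.463, 0.539]
ft_force: [0.9, -0.0, -0.3]
grip_width: 0.0602
[14.3 -3.9  5.2]
[0.519557   0.2447385  0.42384565] [ 0.05360391 -0.29536215 -0.9538804 ]
{'lid_grip': [([257.6, 177.9], 0.62), ([254.0, 155.3], 0.48)], 'bin_bar': [], 'bowl_mid': [], 'lever_tip': [([160.0, 89.7], 0.76)], 'bin_mid': []}
lid_grip 0.62 [0.53449755 0.16220945 0.125     ] pred [0.5307 0.1585 0.125 ]
lid_grip 0.48 [0.52791309 0.18401662 0.125     ] pred [0.5307 0.1585 0.125 ]
lever_tip 0.76 [0.42535908 0.22998049 0.087     ] pred [0.42217277 0.23479607 0.087     ]
```

View pics/w1.png

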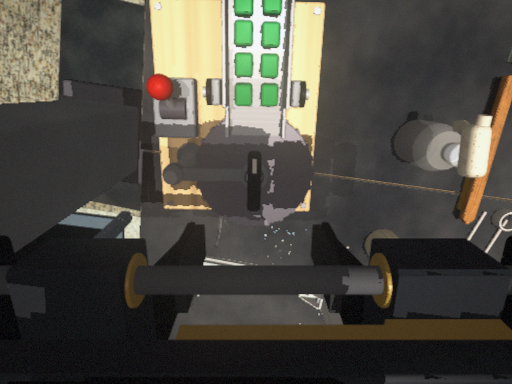

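Wrist view: bar grip (254,152)–(254,210), post top ≈(172,174), red ball (159,87).

Run:
```python
from h import *
P=imaging.camera_params("wrist")
a,b=onz(P,[255,153],.138),onz(P,[254,209],.138);print(a,b,(a+b)/2,np.linalg.norm(a-b),np.arctan2(*(a-b)[1::-1]))
print("post",onz(P,[172,173],.12),"ball",onz(P,[159,87],.087))
e1=[onz(P,px,.03) for px in ([150,13],)]
print("axle",onz(P,[213,92],.115),onz(P,[298,94],.115))
p,r=tool();print(r.as_matrix()[:,1],P["xyz"])
im=cv2.imread("pics/side0.png")
```

```text
[0.52868732 0.18812133 0.138     ] [0.53519859 0.1335251  0.138     ] [0.53194295 0.16082322 0.138     ] 0.05498313511588924 1.6894977907769313
post [0.4505536  0.15354294 0.12      ] ball [0.42480039 0.23199751 0.087     ]
axle [0.48267418 0.23549751 0.115     ] [0.56176583 0.2447525  0.115     ]
[0.99020534 0.13906375 0.01243607] [0.5199157  0.24391731 0.42427122]
```

```bash
sed -i 's/^def st/PS=[.5325,.1605,.12]\ndef st/' h.py
python3 - <<'E'
from h import *
print(to([.5325,.161,.2]),to([.5325,.161,.117]),turn(down(.12)))
E
```

```text
[64.7 -2.6  1.6] [147.7  -3.6   0.8] [ 1.1  0.5 -0.7]
```

```bash
python3 -m inch '[[45,[35,-2,1],[1,0.5,-0.7]],[45,[35,-1,0],[0,0,0]],[45,[30,0,0],[0,0,0]],[45,[25,0,0],[0,0,0]],[45,[15,0,0],[0,0,0]],[45,[0,0,0],[0,0,0]]]'
python3 - <<'E'
from h import *
print(to([.5325,.161,.117]),turn(down(.12)))
E
```

```text
time: 5.03
position: [0.5337, 0.1583, 0.1233]
tool_rot: [0.472, 0.527, -0.469, 0.53]
ft_force: [0.3, -0.8, 0.2]
grip_width: 0.0451
[ 6.3 -0.9 -2.8] [-0.2  0.1 -0.3]
```

```bash
python3 -m inch '[[45,[6,-1,-3],[0,0,0]],[0,[0,0,0],[0,0,0]],[0,[0,0,0],[0,0,0]],[0,[0,0,0],[0,0,0]],[0,[0,0,0],[0,0,0]]]' 30
python3 -m inch '[[0,[-0.4,0,0],[-5,0,0]],[0,[-0.5,0,0],[-7,0,0]],[0,[-0.6,0,0],[-7,0,0]],[0,[-0.6,0,0],[-7,0,0]],[0,[0,0,0],[0,0,0]]]'
python3 - <<'E'
from h import *
print(to([.5325,.161,.119]),turn(down(.12)))
E
```

```text
time: 5.65
position: [0.532, 0.1614, 0.1197]
tool_rot: [0.472, 0.526, -0.469, 0.53]
ft_force: [-6.0, -0.7, 3.6]
grip_width: 0.0128
time: 6.28
position: [0.5304, 0.161, 0.1222]
tool_rot: [0.336, 0.621, -0.335, 0.624]
ft_force: [-0.4, -0.4, 1.3]
grip_width: 0.0127
[3.2 1.7 1.1] [26.4  0.1 -0.2]
```

```bash
python3 -m inch '[[0,[-0.6,0,0],[-8,0,0]],[0,[-0.6,0,0],[-8,0,0]],[0,[-0.6,0,0],[-8,0,0]],[0,[-0.6,0,0],[-8,0,0]],[0,[-0.6,0,0],[-8,0,0]],[0,[-0.5,0,0],[-6,0,0]],[0,[0,0,0],[-2,0,0]],[0,[0,0,0],[0,0,0]]]'
python3 - <<'E'
from h import *
o=get_obs();print(turn(down(.12)),o["ft_force"],o["moment"],o["q"])
E
```

```text
time: 7.28
position: [0.5291, 0.1593, 0.1264]
tool_rot: [0.051, 0.705, -0.052, 0.706]
ft_force: [0.2, -0.7, 0.4]
grip_width: 0.0128
[74.8  0.2  0.1] [ 0.19912117 -0.73034496  0.37312255] [ 0.11824745 -0.03447039 -0.11819527] [ 0.09156003  0.56438811  1.70457458 -0.00320425  0.87174452 -1.33113434]
```

```bash
python3 -m inch '[[0,[0,-5.8,1.3],[4,0,0]],[0,[0,-11.5,2.3],[8,0,0]],[0,[0,-11.5,2.3],[8,0,0]],[0,[0,-11.5,2.3],[8,0,0]],[0,[0,-11.5,2.3],[8,0,0]],[0,[0,0,0],[0,0,0]]]'
python3 - <<'E'
from h import *
o=get_obs();p,r=tool();t=turn(down(1.425));print(t,o["ft_force"],o["moment"])
a=.12-np.radians(t[0])*-1*-1
for s in (1,-1):
    a=.12+s*np.radians(abs(t[0])); print(s,np.array([.447,.150])+.084*np.array([np.cos(a),np.sin(a)]))
E
```

```text
time: 8.02
position: [0.5194, 0.1089, 0.1263]
tool_rot: [0.276, 0.65, -0.275, 0.653]
ft_force: [-2.0, -0.2, -0.2]
grip_width: 0.0127
[-37.5   0.2  -0.1] [-2.03168705 -0.23329016 -0.21380488] [ 0.00636071 -0.00364778  0.01024543]
1 [0.50704084 0.20874605]
-1 [0.51928403 0.1072096 ]
```

Tracks well; continue to about 96°.

```bash
python3 -m inch '[[0,[0,-11.5,2.3],[8,0,0]],[0,[0,-11.5,2.3],[8,0,0]],[0,[0,-11.5,2.3],[8,0,0]],[0,[0,-11.5,2.3],[8,0,0]],[0,[0,-11.5,2.3],[8,0,0]],[0,[0,-11.5,2.3],[8,0,0]],[0,[0,-11.5,2.3],[8,0,0]],[0,[0,-4.3,0.9],[3,0,0]],[0,[0,0,0],[0,0,0]]]'
python3 - <<'E'
from h import *
o=get_obs();p,r=tool();t=turn(down(1.425));print(t,o["ft_force"],o["moment"],o["q"])
a=.12-np.radians(abs(t[0])); print(np.array([.447,.150])+.084*np.array([np.cos(a),np.sin(a)]))
E
```

```text
time: 9.15
position: [0.4534, 0.0676, 0.1262]
tool_rot: [0.566, 0.423, -0.559, 0.434]
ft_force: [-0.7, -1.4, -1.1]
grip_width: 0.0127
[-97.    0.9  -0.7] [-0.68873629 -1.44267146 -1.11141868] [-0.30912332  0.25393904 -0.02348447] [-0.0935395   0.46526074  1.94705395 -0.00661336  0.71179906  0.17912376]
[0.44681746 0.0660002 ]
```

```bash
python3 -m inch '[[45,[0,0,0],[0,0,0]],[45,[0,0,0],[0,0,0]],[45,[-20,0,0],[0,0,0]],[45,[-40,0,0],[0,0,0]],[45,[-40,0,0],[0,0,0]],[45,[-40,0,0],[-10.4,0,0]],[45,[-10,0,0],[-10.4,0,0]],[45,[0,0,0],[-10.4,0,0]],[45,[0,0,0],[-10.4,0,0]],[45,[0,0,0],[-10.4,0,0]],[45,[0,0,0],[-10.4,0,0]],[45,[0,0,0],[-10.4,0,0]]]'
python3 -m inch '[[45,[0,0,0],[-10.4,0,0]],[45,[0,0,0],[-10.4,0,0]],[45,[0,0,0],[-10.4,0,0]],[45,[0,0,0],[-10.4,0,0]],[45,[0,0,0],[-10.4,0,0]],[45,[0,0,0],[-10.4,0,0]]]'
python3 - <<'E'
from h import *
print(get_obs()["q"][5],to([.57,-.15,.27]),turn(down(2.45)))
P=imaging.camera_params("scene");imaging.camera("scene");print(tips("scene",["lid_grip"]),proj(P,[[.447,.066,.132]]))
E
```

```text
time: 10.65
position: [0.4549, 0.0723, 0.2831]
tool_rot: [0.185, 0.674, -0.18, 0.692]
ft_force: [-0.4, -0.7, -0.2]
grip_width: 0.0451
time: 11.4
position: [0.4558, 0.0744, 0.2835]
tool_rot: [-0.212, 0.665, 0.208, 0.685]
ft_force: [-0.3, 0.4, -0.1]
grip_width: 0.0451
-2.260791918885606 [  16.4 -249.4  -33.7] [-15.8   1.4   1.1]
{'lid_grip': [([294.9, 215.2], 0.73), ([236.4, 234.8], 0.33)]} [[291.36569615 216.59799605]]
```

```bash
python3 -m inch '[[45,[3,-50,-7],[0,0,0]],[45,[3,-50,-7],[0,0,0]],[45,[3,-50,-7],[0,0,0]],[45,[3,-50,-7],[0,0,0]],[45,[3,-50,-7],[0,0,0]],[45,[0,0,0],[-8,0,0]],[45,[0,0,0],[-8,1,1]],[45,[0,0,0],[0,0,0]]]'
python3 - <<'E'
from h import *
print(get_obs()["q"],to([.57,-.15,.27]),turn(down(2.45)))
P=imaging.camera_params("wrist");im=imaging.camera("wrist");cv2.imwrite("pics/w2.png",im[:,:,::-1])
T=[(np.round(d["pixel"],1),round(d["confidence"],2)) for d in imaging.tip_of("wrist","casting_0_mid")];
for px,c in T: print(px,c,onz(P,px,.03))
E
```

```text
time: 12.5
position: [0.5758, -0.15, 0.27]
tool_rot: [-0.292, 0.646, 0.286, 0.645]
ft_force: [-0.4, 0.2, 0.3]
grip_width: 0.0451
[-0.43946947  0.43471381  1.45779339 -0.00606538  1.24348935 -2.85080565] [-0.1  4.3 -3.9] [-2.1 -0.2  0.4]
[220.8 174. ] 0.84 [ 0.62740297 -0.16707364  0.03      ]
```

View pics/w2.png

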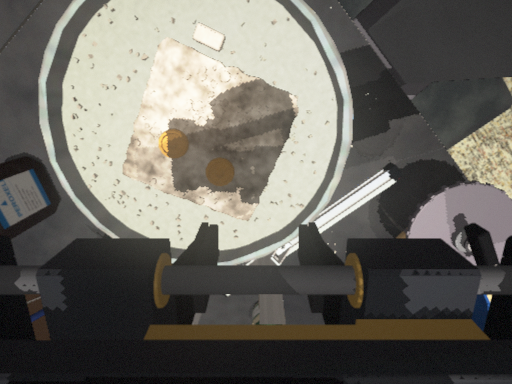

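```bash
python3 -m inch '[[50,[0,0,0],[8,0,0]],[50,[0,0,0],[8,0,0]],[50,[0,0,0],[0,0,0]]]'
python3 - <<'E'
from h import *
print(get_obs()["q"])
Pw=imaging.camera_params("wrist");im=imaging.camera("wrist");cv2.imwrite("pics/w3.png",im[:,:,::-1])
im2=imaging.camera("side");Ps=imaging.camera_params("side");cv2.imwrite("pics/s2.png",im2[:,:,::-1])
def blobs(im,area):
    h=cv2.cvtColor(im,cv2.COLOR_RGB2HSV); m=cv2.inRange(h,(10,130,60),(28,255,255))
    n,l,s,c=cv2.connectedComponentsWithStats(m); return [(c[i].round(1),s[i][:5].tolist()) for i in range(1,n) if area[0]<s[i][4]<area[1]]
for nm,i,P in (("w",im,Pw),("s",im2,Ps)):
    print(nm)
    for c,s in blobs(i,(40,1200)): print(c,s,[onz(P,c,z).round(4)[:2].tolist() for z in (.01,.03,.05)])
    print(nm,[(d["pixel"],round(d["confidence"],2)) for d in imaging.tip_of({"w":"wrist","s":"side"}[nm],"casting_0_mid")])
E
```

```text
time: 12.98
position: [0.5739, -0.1498, 0.2702]
tool_rot: [-0.195, 0.68, 0.19, 0.68]
ft_force: [1.2, -0.8, 0.5]
grip_width: 0.0499
[-0.44067776  0.43194641  1.46186188 -0.00586126  1.24263434 -2.56139441]
w
[160.8 169.8] [155, 157, 12, 26, 181] [[0.6628, -0.2534], [0.6553, -0.2504], [0.6477, -0.2474]]
[364.8 280.6] [353, 253, 20, 55, 531] [[0.6549, 0.0888], [0.6478, 0.0755], [0.6406, 0.0622]]
[149.8 293. ] [144, 271, 17, 37, 284] [[0.848, -0.18], [0.8317, -0.1806], [0.8153, -0.1811]]
w []
s
[308.  167.1] [299, 152, 18, 31, 165] [[0.8353, 0.2266], [0.826, 0.2041], [0.8166, 0.1815]]
[274.  249.2] [269, 244, 11, 11, 93] [[0.6304, -0.0989], [0.6254, -0.1145], [0.6204, -0.1302]]
[285.2 264.4] [280, 259, 12, 11, 100] [[0.647, -0.1566], [0.6416, -0.171], [0.6363, -0.1855]]
s [([273.6, 251.4], 0.59)]
```

```bash
cat >> h.py <<'E'
def tri(L):
    A=[];b=[]
    for P,px in L:
        d=ray(P,px);d/=np.linalg.norm(d);M=np.eye(3)-np.outer(d,d);A.append(M);b.append(M@P["xyz"])
    X=np.linalg.lstsq(np.vstack(A),np.hstack(b),rcond=None)[0]
    return X.round(4),[np.round(proj(P,X)[0]-px,1).tolist() for P,px in L]
E
python3 - <<'E'
from h import *
Pw=imaging.camera_params("wrist");Pc=imaging.camera_params("scene");Ps=imaging.camera_params("side")
h=cv2.cvtColor(cv2.imread("pics/scene0.png"),cv2.COLOR_BGR2HSV);m=cv2.inRange(h,(10,130,60),(28,255,255))
n,l,s,c=cv2.connectedComponentsWithStats(m);cc=[c[i] for i in range(1,n) if 40<s[i][4]<400 and 280<c[i][0]<360 and c[i][1]<160]; print(np.round(cc,1))
for a in cc:
  for b in ([274,249.2],[285.2,264.4]): print(a.round(1),b,tri([(Pc,a),(Ps,b)]))
cv2.imwrite("pics/v3.png",np.hstack([cv2.imread("pics/w3.png")[60:300,60:360],cv2.imread("pics/s2.png")[150:390,180:430]]))
E
```

```text
[[323.7 113.2]
 [314.2 126.5]]
[323.7 113.2] [274, 249.2] (array([ 0.5977, -0.2057,  0.1476]), [[0.5, 0.5], [0.6, -0.4]])
[323.7 113.2] [285.2, 264.4] (array([ 0.6186, -0.2329,  0.1157]), [[-0.0, -0.0], [-0.0, 0.0]])
[314.2 126.5] [274, 249.2] (array([ 0.604 , -0.1808,  0.1145]), [[-0.1, -0.1], [-0.1, 0.0]])
[314.2 126.5] [285.2, 264.4] (array([ 0.626 , -0.2082,  0.0802]), [[-0.6, -0.5], [-0.7, 0.4]])Traceback (most recent call last):
  File "<stdin>", line 7, in <module>
    return _nx.concatenate(arrs, 1, dtype=dtype, casting=casting)
           ~~~~~~~~~~~~~~~^^^^^^^^^^^^^^^^^^^^^^^^^^^^^^^^^^^^^^^
ValueError: all the input array dimensions except for the concatenation axis must match exactly, but along dimension 0, the array at index 0 has size 240 and the array at index 1 has size 234
```

Run:
```python
from h import *
Pw=imaging.camera_params("wrist");im=imaging.camera("wrist")
q=proj(Pw,[[.604,-.1808,.1145],[.6186,-.2329,.1157]]);print(q)
print(to([.604,-.1808,.15]))
v=im[60:340,80:400,::-1].copy()
v=cv2.resize(v,None,fx=2,fy=2)
for a in q: cv2.circle(v,tuple(int(x) for x in (a-[80,60])*2),3,(255,0,0),-1)
cv2.imwrite("pics/v3.png",v)
```

```text
[[218.52517083 182.12492113]
 [167.08857957 168.33000024]]
[120.5 -41.    9.4]
```

View pics/v3.png

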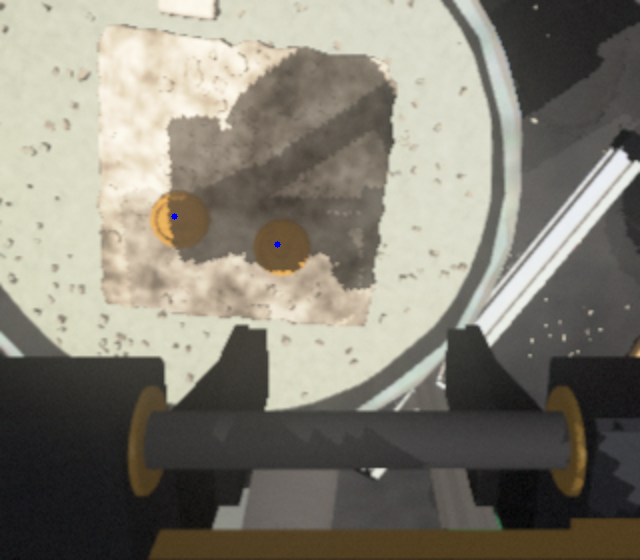

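Run:
```python
from h import *
Pw=imaging.camera_params("wrist")
for px in ([220.5,183.5],[171,170]): X=onz(Pw,px,.1145);print(X, to([X[0],X[1],.15]))
print(turn(down(2.15)))
```

```text
[ 0.60423895 -0.17832983  0.1145    ] [120.5 -39.   10.9]
[ 0.61850468 -0.22884271  0.1145    ] [120.9 -89.5  -3.5]
[-1.5 -0.1  0.4]
```

```bash
python3 -m inch '[[42,[20,-20,5],[-1.5,0,0.4]],[42,[30,-19,6],[0,0,0]],[42,[40,0,0],[0,0,0]],[42,[40,0,0],[0,0,0]],[42,[0,0,0],[0,0,0]]]'
python3 - <<'E'
from h import *
print(to([.6040,-.179,.1085]),turn(down(2.15)),get_obs()["q"][5])
Pw=imaging.camera_params("wrist");im=imaging.camera("wrist")
v=im[:,:,::-1].copy();cv2.imwrite("pics/v4.png",v)
E
```

```text
time: 13.85
position: [0.6072, -0.1789, 0.1388]
tool_rot: [-0.205, 0.677, 0.202, 0.678]
ft_force: [0.5, 0.0, -0.2]
grip_width: 0.0419
[30.3  1.8 -2.7] [0.2 0.1 0.3] -2.614662172275567
```

View pics/v4.png

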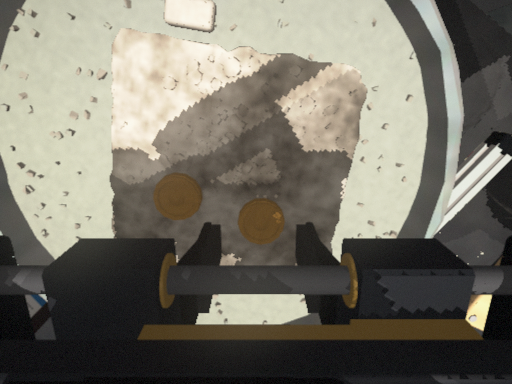

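A at (261,221), B at (178,196), fingertips near (208,228)/(305,228).

Run:
```python
from h import *
Pw=imaging.camera_params("wrist")
for px in ([261,221.5],[178,196.5]): X=onz(Pw,px,.1145);print(X, to([X[0],X[1],.1085]))
```

```text
[ 0.60669512 -0.17874518  0.1145    ] [32.4  2.2 -1.4]
[ 0.62127964 -0.23119935  0.1145    ] [ 32.8 -49.6 -18.1]
```

```bash
python3 -m inch '[[42,[15,1.5,-1],[0,0,0]],[42,[10,0,0],[0,0,0]],[42,[5,0,0],[0,0,0]],[42,[0,0,0],[0,0,0]],[42,[0,0,0],[0,0,0]]]'
python3 - <<'E'
from h import *
print(to([.6066,-.1787,.1085]),get_obs()["ft_force"])
E
```

```text
time: 14.52
position: [0.6106, -0.1804, 0.1145]
tool_rot: [-0.209, 0.673, 0.198, 0.682]
ft_force: [-0.1, 0.0, 0.6]
grip_width: 0.0419
[ 5.9  3.8 -2.5] [-0.08961252  0.00919089  0.63062015]
```

```bash
python3 -m inch '[[42,[3,3,-2],[0,0,0]],[42,[2,0,0],[0,0,0]],[42,[0,0,0],[0,0,0]],[42,[0,0,0],[0,0,0]]]'
python3 - <<'E'
from h import *
for i in range(3): print(to([.6066,-.1787,.1085]),get_obs()["ft_force"])
Pw=imaging.camera_params("wrist");im=imaging.camera("wrist");cv2.imwrite("pics/v5.png",im[150:330,120:400,::-1])
E
```

```text
time: 15.02
position: [0.607, -0.1789, 0.1112]
tool_rot: [-0.209, 0.672, 0.198, 0.682]
ft_force: [0.6, -0.8, -0.9]
grip_width: 0.0422
[ 2.6  0.4 -0.3] [ 0.58745715 -0.79636093 -0.89377996]
[ 2.6  0.4 -0.3] [ 0.58745715 -0.79636093 -0.89377996]
[ 2.6  0.4 -0.3] [ 0.58745715 -0.79636093 -0.89377996]
```

View pics/v5.png

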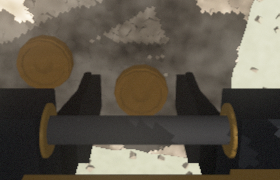

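```bash
python3 -m inch '[[42,[2,0,0],[0,0,0]],[42,[1.5,0,0],[0,0,0]],[42,[0,0,0],[0,0,0]],[0,[0,0,0],[0,0,0]],[0,[0,0,0],[0,0,0]],[0,[0,0,0],[0,0,0]],[0,[0,0,0],[0,0,0]]]' 25; python3 -m inch '[[0,[-20,0,0],[0,0,0]],[0,[-40,0,0],[0,0,0]],[0,[-40,0,0],[0,0,0]],[0,[0,0,0],[0,0,0]]]';  python3 - <<'E'
from h import *
print(to(st(PS,[-.002,-.02,.21])),turn(down(2.15)))
print(to(st(PS,[-.002,-.02,.21])),turn(down(3.0)))
E
```

```text
time: 15.95
position: [0.6067, -0.1782, 0.1108]
tool_rot: [-0.208, 0.673, 0.199, 0.682]
ft_force: [0.0, 0.5, 2.0]
grip_width: 0.0286
time: 16.45
position: [0.6049, -0.178, 0.2105]
tool_rot: [-0.208, 0.674, 0.199, 0.681]
ft_force: [-0.3, -0.3, -0.5]
grip_width: 0.0284
[ -3.3 305.3 115.5] [0.3 0.4 0.8]
[ -3.3 305.3 115.5] [-48.4  -0.    0.9]
```

```bash
python3 -m inch '[[0,[0,46,-6],[0,0,0]],[0,[0,46,-6],[0,0,0]],[0,[0,43,26],[0,0,0]],[0,[0,43,26],[0,0,0]],[0,[0,43,26],[0,0,0]],[0,[0,43,26],[0,0,0]],[0,[0,40,24],[0,0,0]],[0,[0,0,0],[-10.4,0,0]],[0,[0,0,0],[-10.4,0,0]],[0,[0,0,0],[-10.4,0,0]],[0,[0,0,0],[-10.4,0,0]]]'
python3 - <<'E'
from h import *
print(get_obs()["q"],to(st(PS,[-.002,-.02,.085])),turn(down(2.9)))
E
```

```text
time: 17.82
position: [0.5244, 0.1483, 0.1897]
tool_rot: [-0.436, 0.562, 0.434, 0.553]
ft_force: [0.2, 0.6, -1.3]
grip_width: 0.0288
[ 0.07587717  0.46743605  1.66061649 -0.01106001  1.02316129 -2.81500572] [104.7 -10.8  -4.3] [-0.2 -0.7 -0.4]
```

```bash
python3 -m inch '[[0,[30,-6,-2],[4,-0.7,-0.4]],[0,[30,-5,-2],[0,0,0]],[0,[30,0,0],[0,0,0]],[0,[12,0,0],[0,0,0]],[0,[0,0,0],[0,0,0]]]'
python3 - <<'E'
from h import *
print(get_obs()["q"][5],to(st(PS,[-.002,-.02,.085])),turn(down(2.9)))
E
```

```text
time: 18.45
position: [0.5312, 0.1404, 0.0795]
tool_rot: [-0.415, 0.574, 0.416, 0.571]
ft_force: [-0.3, 0.5, 0.8]
grip_width: 0.0286
-2.770146114175054 [-5.5 -1.6  0.5] [-4.2 -0.1 -0.3]
```

```bash
python3 -m inch '[[45,[0,0,0],[0,0,0]],[45,[0,0,0],[0,0,0]],[45,[-30,0,0],[0,0,0]],[45,[-50,0,0],[0,0,0]],[45,[-50,0,0],[9,0,0]],[45,[0,0,0],[9,0,0]],[45,[0,0,0],[9,0,0]],[45,[0,0,0],[9,0,0]],[45,[0,0,0],[9,0,0]],[42,[0,0,0],[0,0,0]]]'
python3 - <<'E'
from h import *
p,r=tool()
print(p,to([.54,-.09,p[2]]),to([.6205,-.231,.165]),turn(down(2.05)))
P=imaging.camera_params("wrist");im=imaging.camera("scene")
Pc=imaging.camera_params("scene");print(tips("scene",["casting_0_mid"],4),proj(Pc,[[.605,-.179,.1145],[.6195,-.231,.1145],[.533,.14,.04]]))
E
```

```text
time: 19.7
position: [0.5363, 0.1414, 0.2256]
tool_rot: [-0.158, 0.683, 0.155, 0.696]
ft_force: [0.4, 0.4, -0.6]
grip_width: 0.0429
[0.53627467 0.14140875 0.22561564] [   0.  -210.2  -96.8] [  62.1 -371.7  -86.2] [-1.8  0.9  0.5]
{'casting_0_mid': [([241.6, 235.9], 0.41)]} [[313.34684082 126.64862942]
 [322.86665737 113.67592898]
 [239.2935698  234.01813584]]
```

```bash
python3 -m inch '[[42,[0,-52,-24],[0,0,0]],[42,[0,-52,-24],[0,0,0]],[42,[0,-52,-24],[0,0,0]],[42,[0,-52,-24],[0,0,0]],[42,[10,-53,4],[-1.8,0.9,0.5]],[42,[20,-53,4],[0,0,0]],[42,[20,-50,4],[0,0,0]],[42,[0,0,0],[0,0,0]],[42,[0,0,0],[0,0,0]]]'
python3 - <<'E'
from h import *
print(get_obs()["q"],to([.6205,-.231,.1085]),turn(down(2.05)))
P=imaging.camera_params("wrist");im=imaging.camera("wrist");T=imaging.tip_of("wrist","casting_0_mid")
for d in T: X=onz(P,d["pixel"],.1105);print(d["pixel"],d["confidence"],X,to([X[0],X[1],.1085]))
cv2.imwrite("pics/v6.png",im[:,:,::-1])
E
```

```text
time: 20.92
position: [0.6285, -0.2308, 0.1768]
tool_rot: [-0.176, 0.683, 0.175, 0.687]
ft_force: [-0.3, 0.9, 0.4]
grip_width: 0.0422
[-0.51969477  0.63462181  1.36133966  0.00303947  1.1398551  -2.59396195] [68.2  3.9 -7.5] [1.3 0.3 0.2]
```

View pics/v6.png

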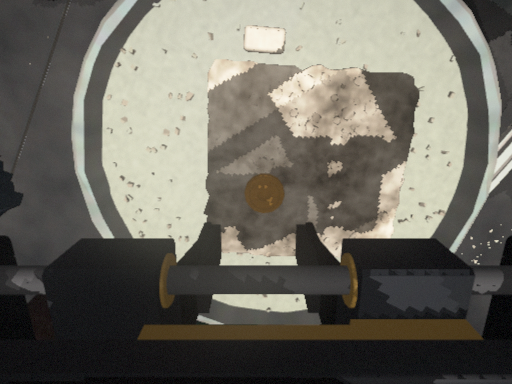

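Medallion B at (264,193).

Run:
```python
from h import *
P=imaging.camera_params("wrist")
X=onz(P,[264,193],.1145);print(X,to([X[0],X[1],.1085]))
```

```text
[ 0.61899778 -0.23047399  0.1145    ] [68.7  4.7 -8.8]
```

```bash
python3 -m inch '[[42,[25,4.5,-8.5],[1.3,0,0]],[42,[25,0,0],[0,0,0]],[42,[10,0,0],[0,0,0]],[42,[0,0,0],[0,0,0]]]'
python3 - <<'E'
from h import *
print(to([.6193,-.2305,.1085]),get_obs()["ft_force"])
P=imaging.camera_params("wrist");im=imaging.camera("wrist")
h=cv2.cvtColor(im,cv2.COLOR_RGB2HSV);m=cv2.inRange(h,(8,120,40),(28,255,255));m[:150]=0;m[265:]=0;m[:,:190]=0;m[:,330:]=0
n,l,s,c=cv2.connectedComponentsWithStats(m)
for i in range(1,n):
  if s[i][4]>150: X=onz(P,c[i],.1145);print(c[i],s[i],X,to([X[0],X[1],.1085]))
E
```

```text
time: 21.52
position: [0.6197, -0.2263, 0.1208]
tool_rot: [-0.172, 0.683, 0.168, 0.69]
ft_force: [-0.6, 0.4, 0.6]
grip_width: 0.0421
[12.3 -3.5 -2.4] [-0.64989669  0.35839527  0.57728051]
[251.26830517 232.13927291] [ 226  208   51   50 1953] [ 0.6185412  -0.23109919  0.1145    ] [12.9 -3.2 -3.6]
```

```bash
python3 -m inch '[[42,[4,-3,-2.5],[0,0,0]],[42,[4,0,0],[0,0,0]],[42,[2,0,0],[0,0,0]],[42,[0,0,0],[0,0,0]],[0,[0,0,0],[0,0,0]],[0,[0,0,0],[0,0,0]],[0,[0,0,0],[0,0,0]],[0,[0,0,0],[0,0,0]]]' 25; python3 -m inch '[[0,[-20,0,0],[0,0,0]],[0,[-40,0,0],[0,0,0]],[0,[-40,0,0],[0,0,0]],[0,[0,0,0],[0,0,0]]]';  python3 - <<'E'
from h import *
p,r=tool();print(to([.54,-.09,p[2]]),to(st(PS,[.005,-.02,.21])),turn(down(2.05)))
E
```

```text
time: 22.58
position: [0.6209, -0.2314, 0.1134]
tool_rot: [-0.174, 0.681, 0.167, 0.692]
ft_force: [-1.3, 0.4, 0.1]
grip_width: 0.0282
time: 23.08
position: [0.6187, -0.2305, 0.2147]
tool_rot: [-0.173, 0.682, 0.167, 0.691]
ft_force: [0.1, -1.5, -0.7]
grip_width: 0.0281
[ -1.8 161.   -3.9] [  1.8 365.5 104. ] [0.4 0.6 0.6]
```

```bash
python3 -m inch '[[0,[0,53,-1],[0,0,0]],[0,[0,53,-1],[0,0,0]],[0,[0,53,-1],[0,0,0]],[0,[0,51,27],[0,0,0]],[0,[0,51,27],[0,0,0]],[0,[0,51,27],[0,0,0]],[0,[0,51,27],[0,0,0]],[0,[0,0,0],[-10.4,0,0]],[0,[0,0,0],[-10.4,0,0]],[0,[0,0,0],[-10.4,0,0]],[0,[0,0,0],[-9,0,0]]]'
python3 - <<'E'
from h import *
print(get_obs()["q"],to(st(PS,[.005,-.02,.085])),turn(down(2.8)))
E
```

```text
time: 24.45
position: [0.5308, 0.1518, 0.1973]
tool_rot: [-0.4, 0.586, 0.401, 0.58]
ft_force: [0.9, 0.9, 0.6]
grip_width: 0.0282
[ 0.07771812  0.46481662  1.63802075 -0.00344299  1.04613503 -2.69431031] [112.3 -12.8  -5.9] [-1.5 -0.3 -0.3]
```

```bash
python3 -m inch '[[0,[30,-7,-3],[0,0,0]],[0,[30,-6,-3],[0,0,0]],[0,[30,0,0],[0,0,0]],[0,[12,0,0],[0,0,0]],[0,[0,0,0],[0,0,0]],[45,[0,0,0],[0,0,0]],[45,[0,0,0],[0,0,0]],[45,[-30,0,0],[0,0,0]],[45,[-50,0,0],[0,0,0]],[45,[-50,0,0],[0,0,0]],[45,[-30,0,0],[10.4,0,0]],[45,[0,0,0],[10.4,0,0]]]'; python3 -m inch '[[34,[0,0,0],[10.4,0,0]],[34,[0,0,0],[10.4,0,0]],[34,[0,0,0],[10.4,0,0]],[34,[0,0,0],[10.4,0,0]]]'
python3 - <<'E'
from h import *
print(get_obs()["q"],to(st(PS,[0,.207,.23])),turn(down(1.69)))
im=imaging.camera("scene");P=imaging.camera_params("scene");print(tips("scene",["casting_0_mid"],4),proj(P,st(PS,[0,-.02,.04])))
E
```

```text
time: 25.95
position: [0.5418, 0.1421, 0.2603]
tool_rot: [-0.286, 0.648, 0.285, 0.646]
ft_force: [0.6, -0.5, -0.9]
grip_width: 0.0451
time: 26.45
position: [0.5428, 0.1426, 0.2667]
tool_rot: [-0.03, 0.703, 0.028, 0.71]
ft_force: [-0.5, 0.2, -0.6]
grip_width: 0.0346
[ 0.05941751  0.38716029  1.5491375  -0.00328379  1.19459601 -1.5917267 ] [ 35.7 225.7 -17.2] [-2.2  0.6  0.2]
{'casting_0_mid': [([241.9, 232.8], 0.44)]} [[238.53455418 233.66408649]]
```

```bash
python3 -m inch '[[34,[0,45,-4],[-2.2,0.6,0.2]],[34,[0,45,-4],[0,0,0]],[34,[0,45,-3],[0,0,0]],[34,[0,45,-3],[0,0,0]],[34,[0,45,-3],[0,0,0]],[34,[0,0,0],[0,0,0]],[34,[0,0,0],[0,0,0]]]'
python3 - <<'E'
from h import *
print(get_obs()["q"],to(st(PS,[0,.207,.2])),turn(down(1.69)))
P=imaging.camera_params("wrist");im=imaging.camera("wrist");T=imaging.tip_of("wrist","bin_bar");print(T)
for d in T: X=onz(P,d["pixel"],.151);print(X,to(X))
print("pred",proj(P,st(PS,[[0,.207,.151],[-.038,.207,.157],[.038,.207,.157]])))
cv2.imwrite("pics/v7.png",im[:,:,::-1])
E
```

```text
time: 27.42
position: [0.4982, 0.3694, 0.2708]
tool_rot: [-0.053, 0.702, 0.053, 0.708]
ft_force: [-0.0, -1.1, 0.3]
grip_width: 0.0336
[ 0.45943206  0.46874019  1.3954911  -0.00265708  1.26838061 -1.26079604] [70.9 -4.8  8.3] [ 1.8  0.5 -0. ]
[{'pixel': [252.8, 192.7], 'confidence': 0.86}, {'pixel': [82.3, 158.2], 'confidence': 0.45}]
[0.50918587 0.36625993 0.151     ] [119.9  -4.3   9.2]
[0.49969944 0.20993681 0.151     ] [ 119.5 -157.5  -23.2]
pred [[252.76316941 191.18104167]
 [253.73824078 152.04587956]
 [251.66966867 231.27070831]]
```

View pics/v7.png

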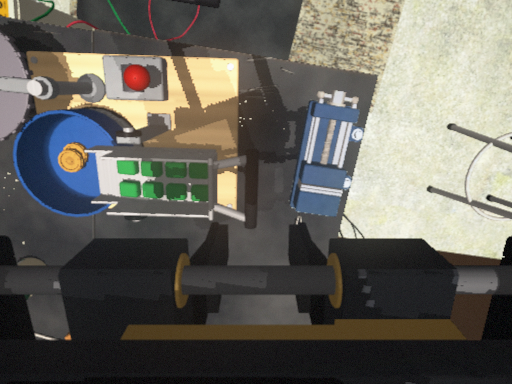

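Both medallions lie in the bowl at (72,158); bar at cols 245–257, rows 155–228, as predicted.

```bash
python3 -m inch '[[29,[25,-4.5,8.5],[1.8,0.5,0]],[29,[30,0,0],[0,0,0]],[29,[0,0,0],[0,0,0]],[29,[0,0,0],[0,0,0]]]'
python3 - <<'E'
from h import *
print(to(st(PS,[0,.207,.151])),turn(down(1.69)),get_obs()["grip_width"])
P=imaging.camera_params("wrist");im=imaging.camera("wrist");T=imaging.tip_of("wrist","bin_bar")
for d in T: X=onz(P,d["pixel"],.151);print(d["confidence"],X,to(X))
E
```

```text
time: 28.02
position: [0.5109, 0.3611, 0.2117]
tool_rot: [-0.038, 0.707, 0.038, 0.706]
ft_force: [0.7, 0.2, -0.5]
grip_width: 0.0294
[60.7  5.3 -2.5] [-0.6 -0.1  0. ] 0.029357620675220776
0.87 [0.50590607 0.36299306 0.151     ] [61.1  2.2 -4.4]
0.25 [0.50104922 0.20923492 0.151     ] [  61.2 -150.1  -25.8]
```

```bash
python3 -m inch '[[29,[20,3.5,-3],[-0.6,0,0]],[29,[0,0,0],[0,0,0]],[29,[0,0,0],[0,0,0]]]'
python3 - <<'E'
from h import *
print(to(st(PS,[0,.207,.132])))
P=imaging.camera_params("wrist");im=imaging.camera("wrist");T=imaging.tip_of("wrist","bin_bar")
for d in T: X=onz(P,d["pixel"],.151);print(d["confidence"],X,to(X))
cv2.imwrite("pics/v8.png",im[80:320,60:400,::-1])
E
```

```text
time: 28.5
position: [0.5094, 0.3654, 0.1954]
tool_rot: [-0.041, 0.704, 0.043, 0.708]
ft_force: [0.6, 0.1, -0.4]
grip_width: 0.029
[63.3  0.7 -2. ]
0.66 [0.50728998 0.36410842 0.151     ] [44.1 -0.9 -2.1]
```

View pics/v8.png

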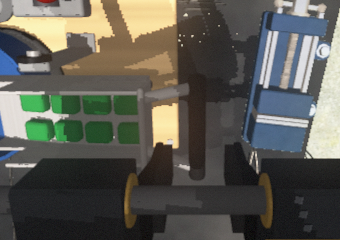

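```bash
python3 -m inch '[[29,[20,0,-2],[0,0,0]],[29,[20,0,0],[0,0,0]],[29,[15,0,0],[0,0,0]],[29,[0,0,0],[0,0,0]]]'
python3 - <<'E'
from h import *
print(to(st(PS,[0,.207,.132])),turn(down(1.69)))
E
```

```text
time: 29.1
position: [0.5097, 0.3661, 0.1421]
tool_rot: [-0.04, 0.702, 0.043, 0.71]
ft_force: [0.1, 0.1, 0.3]
grip_width: 0.0286
[10.   0.1 -2.1] [-0.   0.7 -0.2]
```

```bash
python3 -m inch '[[29,[9,0,-2],[0,0.7,0]],[29,[0,0,0],[0,0,0]],[0,[0,0,0],[0,0,0]],[0,[0,0,0],[0,0,0]],[0,[0,0,0],[0,0,0]]]' 30
python3 - <<'E'
from h import *
o=get_obs();print(o["position"],o["ft_force"],turn(down(1.69)))
P=imaging.camera_params("wrist");im=imaging.camera("wrist")
cv2.imwrite("pics/b0.png",im[:,:,::-1])
h=cv2.cvtColor(im,cv2.COLOR_RGB2HSV);m=cv2.inRange(h,(50,120,40),(80,255,255));n,l,s,c=cv2.connectedComponentsWithStats(m)
print([(c[i].round(0).tolist(),int(s[i][4])) for i in range(1,n) if s[i][4]>60])
E
```

```text
time: 29.72
position: [0.5093, 0.3645, 0.1344]
tool_rot: [-0.042, 0.705, 0.043, 0.706]
ft_force: [1.2, -5.5, -1.4]
grip_width: 0.0111
[0.50930791 0.36450901 0.13435469] [ 1.18951503 -5.52294712 -1.35108344] [ 0.   0.1 -0. ]
[([67.0, 216.0], 1232), ([125.0, 218.0], 682), ([155.0, 220.0], 232), ([80.0, 247.0], 2128)]
```

```bash
cat > chk.py <<'E'
from h import *
import sys
o=get_obs();p,r=tool(o)
t=turn(down(1.69),o); g=p-r.apply([.019,0,0]) # bar position
sy=R.from_euler('z',-PS[2]).apply(g-[PS[0],PS[1],0]); ang=np.arctan2(sy[2]-.115,sy[1]-.083)-np.arctan2(.036,.124)
print("tool pitch deg",t,"bar",sy.round(4),"tilt~",round(ang,3),"F",o["ft_force"].round(1))
B={}
for c in ("scene","side"):
    P=imaging.camera_params(c);im=imaging.camera(c);cv2.imwrite(f"pics/{c}_{sys.argv[1]}.png",im[:,:,::-1])
    h=cv2.cvtColor(im,cv2.COLOR_RGB2HSV);m=cv2.inRange(h,(50,110,40),(80,255,255))
    n,l,s,cc=cv2.connectedComponentsWithStats(m)
    bw=proj(P,st(PS,[0,0,.045]))[0]
    bl=[(np.round(cc[i]-bw).tolist(),int(s[i][4])) for i in range(1,n) if s[i][4]>8 and np.linalg.norm(cc[i]-bw)<90]
    print(c,sorted(bl))
E
python3 chk.py 0; python3 -m inch '[[0,[-1.2,-0.2,0],[0,0,0.6]],[0,[-1.2,-0.2,0],[0,0,0.6]],[0,[-1.2,-0.2,0],[0,0,0.6]],[0,[-1.2,-0.2,0],[0,0,0.6]],[0,[-1.2,-0.2,0],[0,0,0.6]],[0,[-1.2,-0.2,0],[0,0,0.6]],[0,[-1.2,-0.2,0],[0,0,0.6]],[0,[-1.2,-0.2,0],[0,0,0.6]],[0,[0,0,0],[0,0,0]]]'; python3 chk.py 1
```

```text
tool pitch deg [ 0.   0.1 -0. ] bar [0.0014 0.2053 0.1533] tilt~ 0.021 F [ 0.9 -4.5 -0.4]
scene [([-43.0, 19.0], 21), ([-42.0, 26.0], 58), ([-35.0, 11.0], 32), ([-30.0, 16.0], 32), ([-27.0, 3.0], 26), ([-22.0, 8.0], 20)]
side [([-15.0, -40.0], 84), ([-8.0, -42.0], 98), ([73.0, 13.0], 147)]
time: 31.0
position: [0.5095, 0.3629, 0.1436]
tool_rot: [-0.01, 0.707, 0.074, 0.704]
ft_force: [0.6, 0.6, -3.0]
grip_width: 0.0109
tool pitch deg [-0.   0.1 -5.3] bar [0.0013 0.202  0.1625] tilt~ 0.097 F [ 0.6  0.6 -3. ]
scene [([-42.0, 16.0], 11), ([-41.0, 24.0], 55), ([-34.0, 9.0], 38), ([-30.0, 15.0], 29), ([-22.0, 8.0], 20)]
side [([-15.0, -41.0], 95), ([-8.0, -42.0], 105), ([73.0, 13.0], 151)]
```

```bash
python3 -m inch '[[0,[-1.2,-0.2,0],[0,0,0.6]],[0,[-1.2,-0.2,0],[0,0,0.6]],[0,[-1.2,-0.2,0],[0,0,0.6]],[0,[-1.2,-0.2,0],[0,0,0.6]],[0,[-1.2,-0.2,0],[0,0,0.6]],[0,[0,0,0],[0,0,0]],[0,[0,0,0],[0,0,0]]]'; python3 chk.py 2;  python3 -m inch '[[0,[-1.2,-0.2,0],[0,0,0.6]],[0,[-1.2,-0.2,0],[0,0,0.6]],[0,[0,0,0],[0,0,0]],[0,[0,0,0],[0,0,0]]]'; python3 chk.py 3
```

```text
time: 31.98
position: [0.5096, 0.3614, 0.1498]
tool_rot: [0.01, 0.706, 0.094, 0.701]
ft_force: [0.6, 0.1, -3.7]
grip_width: 0.0112
tool pitch deg [ 0.   0.1 -8.5] bar [0.0013 0.1994 0.1686] tilt~ 0.149 F [ 0.6  0.1 -3.7]
scene [([-34.0, 8.0], 67), ([-34.0, 18.0], 98)]
side [([-15.0, -41.0], 100), ([-8.0, -42.0], 111), ([73.0, 13.0], 150)]
time: 32.58
position: [0.5097, 0.3607, 0.1523]
tool_rot: [0.018, 0.706, 0.102, 0.7]
ft_force: [0.9, 0.7, -4.1]
grip_width: 0.011
tool pitch deg [ 0.   0.1 -9.7] bar [0.0013 0.1982 0.1711] tilt~ 0.17 F [ 0.9  0.7 -4.1]
scene [([-34.0, 17.0], 97), ([-33.0, 8.0], 72)]
side [([-15.0, -41.0], 100), ([-8.0, -43.0], 110), ([73.0, 13.0], 148)]
```

```bash
for i in 4 5 6; do :; done; python3 -m inch '[[0,[-1.2,-0.2,0],[0,0,0.6]],[0,[-1.2,-0.2,0],[0,0,0.6]],[0,[0,0,0],[0,0,0]],[0,[0,0,0],[0,0,0]],[0,[0,0,0],[0,0,0]]]' >/dev/null; python3 chk.py 4;  python3 -m inch '[[0,[-1.2,-0.2,0],[0,0,0.6]],[0,[-1.2,-0.2,0],[0,0,0.6]],[0,[0,0,0],[0,0,0]],[0,[0,0,0],[0,0,0]],[0,[0,0,0],[0,0,0]]]'>/dev/null; python3 chk.py 5
```

```text
tool pitch deg [  0.    0.1 -11. ] bar [0.0013 0.1971 0.1735] tilt~ 0.191 F [ 0.9  0.8 -3. ]
scene [([-34.0, 17.0], 93), ([-32.0, 7.0], 76)]
side [([-15.0, -41.0], 100), ([-8.0, -43.0], 112), ([73.0, 13.0], 145)]
tool pitch deg [  0.    0.1 -12.3] bar [0.0013 0.1958 0.1759] tilt~ 0.213 F [ 0.6  1.2 -3.1]
scene [([-33.0, 16.0], 94), ([-32.0, 6.0], 81)]
side [([-15.0, -42.0], 106), ([-8.0, -43.0], 110), ([73.0, 13.0], 151)]
```

```bash
python3 -m inch '[[0,[-1.2,-0.2,0],[0,0,0.6]],[0,[-1.2,-0.2,0],[0,0,0.6]],[0,[0,0,0],[0,0,0]],[0,[0,0,0],[0,0,0]],[0,[0,0,0],[0,0,0]]]' >/dev/null; python3 chk.py 6;  python3 -m inch '[[0,[-1.2,-0.2,0],[0,0,0.6]],[0,[0,0,0],[0,0,0]],[0,[0,0,0],[0,0,0]],[0,[0,0,0],[0,0,0]]]'>/dev/null; python3 chk.py 7
```

```text
tool pitch deg [  0.    0.1 -13.6] bar [0.0014 0.1945 0.1783] tilt~ 0.234 F [ 1.2  1.4 -3.5]
scene [([-33.0, 16.0], 87), ([-31.0, 5.0], 85)]
side [([-15.0, -42.0], 105), ([-8.0, -44.0], 109), ([73.0, 13.0], 149)]
tool pitch deg [  0.1   0.1 -14.2] bar [0.0013 0.1938 0.1795] tilt~ 0.245 F [ 0.3  0.9 -2.8]
scene [([-43.0, 16.0], 9), ([-33.0, 16.0], 88), ([-31.0, 5.0], 88)]
side [([-16.0, -45.0], 78), ([-12.0, -32.0], 27), ([-9.0, -46.0], 85), ([-5.0, -34.0], 25), ([73.0, 13.0], 150)]
```

```bash
python3 -m inch '[[0,[0,0,0],[0,0,0]],[0,[0,0,0],[0,0,0]],[0,[0,0,0],[0,0,0]],[0,[0,0,0],[0,0,0]]]'>/dev/null; python3 chk.py 8; python3 -m inch '[[0,[0,0,0],[0,0,0]],[0,[0,0,0],[0,0,0]],[0,[0,0,0],[0,0,0]],[0,[0,0,0],[0,0,0]]]'>/dev/null; python3 chk.py 9
```

```text
tool pitch deg [  0.1   0.1 -14.2] bar [0.0013 0.1938 0.1796] tilt~ 0.245 F [ 0.9  0.8 -3. ]
scene [([-42.0, 16.0], 9), ([-33.0, 16.0], 90), ([-31.0, 5.0], 89)]
side [([-16.0, -45.0], 76), ([-12.0, -32.0], 28), ([-9.0, -47.0], 84), ([-5.0, -34.0], 25), ([73.0, 13.0], 153)]
tool pitch deg [  0.1   0.1 -14.2] bar [0.0013 0.1938 0.1795] tilt~ 0.245 F [ 0.6  0.7 -2.9]
scene [([-33.0, 16.0], 88), ([-31.0, 5.0], 89)]
side [([-16.0, -45.0], 80), ([-12.0, -32.0], 28), ([-9.0, -46.0], 87), ([-5.0, -34.0], 25), ([73.0, 13.0], 150)]
```

```bash
python3 -m inch '[[0,[-1.2,-0.2,0],[0,0,0.6]],[0,[0,0,0],[0,0,0]],[0,[0,0,0],[0,0,0]],[0,[0,0,0],[0,0,0]]]'>/dev/null; python3 chk.py 10; python3 -m inch '[[0,[-1.2,-0.2,0],[0,0,0.6]],[0,[0,0,0],[0,0,0]],[0,[0,0,0],[0,0,0]],[0,[0,0,0],[0,0,0]]]'>/dev/null; python3 chk.py 11
python3 -c "
import cv2,numpy as np
a=cv2.imread('pics/scene_11.png')[170:300,140:290];b=cv2.imread('pics/side_11.png')[110:216,165:285]
cv2.imwrite('pics/v9.png',np.hstack([cv2.resize(a,(400,347),interpolation=2),cv2.resize(b,(393,347),interpolation=2)]))"
```

```text
tool pitch deg [  0.1   0.1 -14.9] bar [0.0013 0.1931 0.1807] tilt~ 0.256 F [ 0.3  1.1 -2.6]
scene [([-43.0, 16.0], 12), ([-33.0, 15.0], 87), ([-31.0, 5.0], 87)]
side [([-16.0, -45.0], 75), ([-12.0, -32.0], 28), ([-9.0, -47.0], 85), ([-5.0, -34.0], 25), ([73.0, 13.0], 151)]
tool pitch deg [  0.1   0.1 -15.5] bar [0.0013 0.1924 0.1819] tilt~ 0.266 F [ 0.7  1.5 -2.8]
scene [([-43.0, 15.0], 13), ([-33.0, 15.0], 84), ([-31.0, 5.0], 86)]
side [([-16.0, -45.0], 79), ([-12.0, -32.0], 29), ([-9.0, -47.0], 83), ([-5.0, -34.0], 24), ([73.0, 13.0], 150)]
```

View pics/v9.png

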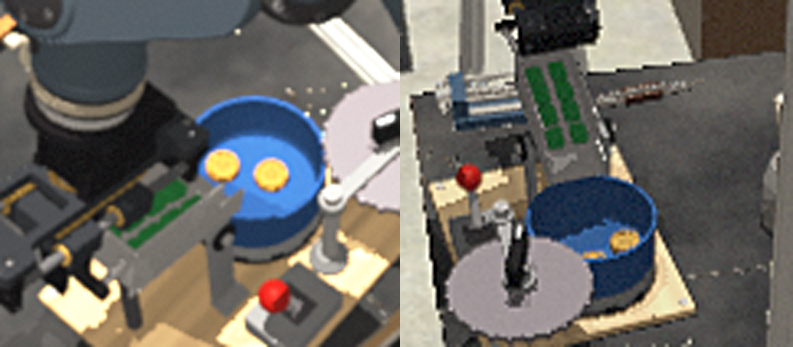

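Medallions both in the bowl; chips still all in the bin, the front row at side crop (560,135) just separated. Continue easing.

```bash
python3 -m inch '[[0,[-1.2,-0.2,0],[0,0,0.6]],[0,[0,0,0],[0,0,0]],[0,[0,0,0],[0,0,0]],[0,[0,0,0],[0,0,0]]]'>/dev/null; python3 chk.py 12; python3 -m inch '[[0,[-1.2,-0.2,0],[0,0,0.6]],[0,[0,0,0],[0,0,0]],[0,[0,0,0],[0,0,0]],[0,[0,0,0],[0,0,0]]]'>/dev/null; python3 chk.py 13
```

```text
tool pitch deg [  0.1   0.1 -16.2] bar [0.0013 0.1917 0.1831] tilt~ 0.277 F [ 1.1  2.6 -2.7]
scene [([-42.0, 15.0], 14), ([-33.0, 15.0], 80), ([-31.0, 5.0], 85)]
side [([-16.0, -45.0], 81), ([-12.0, -32.0], 28), ([-9.0, -47.0], 83), ([-5.0, -34.0], 26), ([73.0, 13.0], 152)]
tool pitch deg [  0.1   0.1 -16.8] bar [0.0013 0.191  0.1843] tilt~ 0.288 F [-0.4  1.6 -2.9]
scene [([-37.0, 10.0], 48), ([-35.0, 16.0], 63), ([-26.0, 1.0], 55), ([-20.0, 5.0], 11)]
side [([-16.0, -45.0], 79), ([-11.0, -29.0], 26), ([-9.0, -47.0], 83), ([-4.0, -31.0], 26), ([73.0, 13.0], 151)]
```

```bash
python3 -m inch '[[0,[-1.2,-0.2,0],[0,0,0.6]],[0,[0,0,0],[0,0,0]],[0,[0,0,0],[0,0,0]],[0,[0,0,0],[0,0,0]]]'>/dev/null; python3 chk.py 14
```

```text
tool pitch deg [  0.1   0.1 -17.5] bar [0.0013 0.1902 0.1855] tilt~ 0.299 F [ 0.5  1.5 -3.4]
scene [([-40.0, 12.0], 60), ([-35.0, 16.0], 63), ([1.0, 2.0], 107)]
side [([-16.0, -46.0], 82), ([-9.0, -47.0], 85), ([-1.0, -0.0], 45), ([73.0, 13.0], 150)]
```

```bash
python3 -m inch '[[0,[-1.2,-0.2,0],[0,0,0.6]],[0,[0,0,0],[0,0,0]],[0,[0,0,0],[0,0,0]],[0,[0,0,0],[0,0,0]]]'>/dev/null; python3 chk.py 15; python3 -m inch '[[0,[-1.2,-0.2,0],[0,0,0.6]],[0,[0,0,0],[0,0,0]],[0,[0,0,0],[0,0,0]],[0,[0,0,0],[0,0,0]]]'>/dev/null; python3 chk.py 16
```

```text
tool pitch deg [  0.1   0.1 -18.1] bar [0.0013 0.1895 0.1865] tilt~ 0.309 F [-0.3  2.4 -2.6]
scene [([-40.0, 12.0], 59), ([-35.0, 16.0], 60), ([1.0, 2.0], 109)]
side [([-16.0, -46.0], 82), ([-9.0, -47.0], 85), ([-1.0, -0.0], 46), ([73.0, 13.0], 147)]
tool pitch deg [  0.1   0.1 -18.8] bar [0.0013 0.1887 0.1877] tilt~ 0.32 F [ 0.4  2.1 -2.2]
scene [([-40.0, 12.0], 64), ([-35.0, 16.0], 60), ([1.0, 2.0], 108)]
side [([-16.0, -46.0], 82), ([-9.0, -47.0], 84), ([-1.0, -0.0], 47), ([73.0, 13.0], 149)]
```

```bash
python3 -m inch '[[0,[-1.2,-0.2,0],[0,0,0.6]],[0,[0,0,0],[0,0,0]],[0,[0,0,0],[0,0,0]],[0,[0,0,0],[0,0,0]]]'>/dev/null; python3 chk.py 17
```

```text
tool pitch deg [  0.1   0.1 -19.4] bar [0.0013 0.1879 0.1889] tilt~ 0.331 F [-0.6  1.5 -2.7]
scene [([-41.0, 12.0], 67), ([-35.0, 15.0], 57), ([1.0, 2.0], 108)]
side [([-16.0, -46.0], 76), ([-9.0, -47.0], 87), ([-1.0, -0.0], 47), ([73.0, 13.0], 148)]
```

```bash
python3 -m inch '[[0,[-1.2,-0.2,0],[0,0,0.6]],[0,[0,0,0],[0,0,0]],[0,[0,0,0],[0,0,0]],[0,[0,0,0],[0,0,0]]]'>/dev/null; python3 chk.py 18; python3 -m inch '[[0,[-0.7,-0.1,0],[0,0,0.3]],[0,[0,0,0],[0,0,0]],[0,[0,0,0],[0,0,0]],[0,[0,0,0],[0,0,0]]]'>/dev/null; python3 chk.py 19
```

```text
tool pitch deg [  0.1   0.1 -20.1] bar [0.0013 0.1871 0.19  ] tilt~ 0.341 F [ 0.7  1.9 -1.9]
scene [([-40.0, 11.0], 71), ([-34.0, 15.0], 54), ([1.0, 2.0], 107)]
side [([-16.0, -46.0], 78), ([-9.0, -47.0], 83), ([-1.0, -0.0], 46), ([73.0, 13.0], 150)]
tool pitch deg [  0.1   0.1 -20.4] bar [0.0014 0.1867 0.1906] tilt~ 0.347 F [ 0.5  1.9 -2.4]
scene [([-41.0, 11.0], 74), ([-35.0, 15.0], 52), ([1.0, 2.0], 106)]
side [([-16.0, -46.0], 76), ([-9.0, -47.0], 85), ([-1.0, -0.0], 46), ([73.0, 13.0], 148)]
```

```bash
python3 -m inch '[[0,[-0.7,-0.1,0],[0,0,0.3]],[0,[0,0,0],[0,0,0]],[0,[0,0,0],[0,0,0]],[0,[0,0,0],[0,0,0]]]'>/dev/null; python3 chk.py 20
```

```text
tool pitch deg [  0.1   0.1 -20.7] bar [0.0013 0.1862 0.1912] tilt~ 0.353 F [ 0.9  2.  -2.2]
scene [([-40.0, 11.0], 79), ([-34.0, 15.0], 49), ([1.0, 2.0], 105)]
side [([-16.0, -46.0], 78), ([-9.0, -48.0], 84), ([-1.0, -0.0], 44), ([73.0, 13.0], 149)]
```

```bash
cat >> chk.py <<'E'
big=sum(a for (x,y),a in bl if y<-40 and x<10)
sys.exit(0 if big>150 else 1)
E
python3 -m inch '[[0,[-0.8,-0.1,0],[0,0,0.4]],[0,[0,0,0],[0,0,0]],[0,[0,0,0],[0,0,0]],[0,[0,0,0],[0,0,0]]]'>/dev/null; python3 chk.py 21 && python3 -m inch '[[0,[-0.8,-0.1,0],[0,0,0.4]],[0,[0,0,0],[0,0,0]],[0,[0,0,0],[0,0,0]],[0,[0,0,0],[0,0,0]]]'>/dev/null && python3 chk.py 22 && python3 -m inch '[[0,[-0.8,-0.1,0],[0,0,0.4]],[0,[0,0,0],[0,0,0]],[0,[0,0,0],[0,0,0]],[0,[0,0,0],[0,0,0]]]'>/dev/null && python3 chk.py 23 && python3 -m inch '[[0,[-0.8,-0.1,0],[0,0,0.4]],[0,[0,0,0],[0,0,0]],[0,[0,0,0],[0,0,0]],[0,[0,0,0],[0,0,0]]]'>/dev/null && python3 chk.py 24
```

```text
tool pitch deg [  0.1   0.1 -21.1] bar [0.0013 0.1857 0.192 ] tilt~ 0.361 F [ 0.7  2.1 -1.7]
scene [([-45.0, 13.0], 49), ([-34.0, 15.0], 51), ([-31.0, 6.0], 38), ([-21.0, -71.0], 10), ([-3.0, -1.0], 50), ([4.0, 4.0], 53)]
side [([-16.0, -46.0], 78), ([-10.0, -51.0], 54), ([-6.0, -37.0], 27), ([-1.0, -0.0], 44), ([73.0, 13.0], 150)]
```

```bash
python3 -m inch '[[0,[0,0,0],[0,0,0]],[0,[0,0,0],[0,0,0]],[0,[0,0,0],[0,0,0]],[0,[0,0,0],[0,0,0]]]'>/dev/null; python3 chk.py 25
```

```text
tool pitch deg [  0.1   0.1 -21.1] bar [0.0013 0.1857 0.192 ] tilt~ 0.361 F [ 0.3  1.7 -2.5]
scene [([-45.0, 13.0], 49), ([-38.0, 17.0], 29), ([-20.0, -71.0], 9), ([-3.0, -1.0], 49), ([4.0, 4.0], 53)]
side [([-17.0, -49.0], 52), ([-10.0, -51.0], 53), ([-10.0, -28.0], 27), ([-4.0, 1.0], 18), ([1.0, -7.0], 27), ([3.0, -0.0], 22), ([73.0, 13.0], 153)]
```

```bash
python3 -m inch '[[0,[0,0,0],[0,0,0]],[0,[0,0,0],[0,0,0]],[0,[0,0,0],[0,0,0]],[0,[0,0,0],[0,0,0]]]'>/dev/null; python3 chk.py 26
python3 -c "
import cv2,numpy as np
a=cv2.imread('pics/scene_26.png')[170:300,140:290];b=cv2.imread('pics/side_26.png')[110:216,165:285]
cv2.imwrite('pics/v10.png',np.hstack([cv2.resize(a,(400,347),interpolation=2),cv2.resize(b,(393,347),interpolation=2)]))"
```

```text
tool pitch deg [  0.1   0.1 -21.1] bar [0.0013 0.1857 0.192 ] tilt~ 0.361 F [ 0.4  2.4 -2.3]
scene [([-45.0, 13.0], 49), ([-38.0, 17.0], 29), ([-20.0, -71.0], 10), ([-3.0, -1.0], 49), ([-1.0, 11.0], 21), ([4.0, 4.0], 53)]
side [([-17.0, -49.0], 51), ([-10.0, -51.0], 53), ([-3.0, -1.0], 68), ([1.0, -7.0], 29), ([73.0, 13.0], 150)]
```

View pics/v10.png

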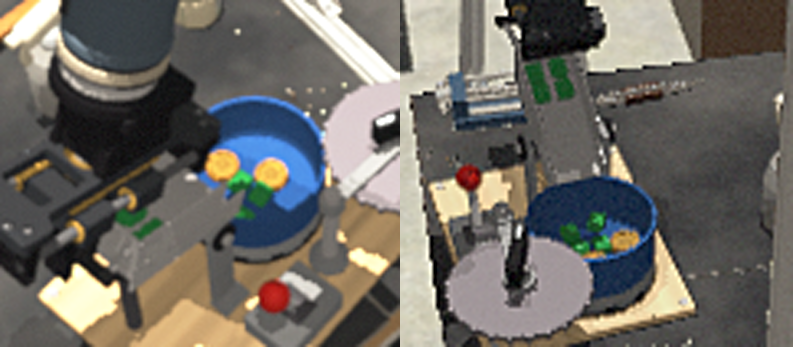

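Four chips in the bowl, four in the bin. Lower the bin.

```bash
python3 -m inch '[[0,[2.4,0.3,0],[0,0,-1.2]],[0,[2.4,0.3,0],[0,0,-1.2]],[0,[2.4,0.3,0],[0,0,-1.2]],[0,[2.4,0.3,0],[0,0,-1.2]],[0,[2.4,0.3,0],[0,0,-1.2]],[0,[2.4,0.3,0],[0,0,-1.2]],[0,[2.4,0.3,0],[0,0,-1.2]],[0,[2.4,0.3,0],[0,0,-1.2]],[0,[2.4,0.3,0],[0,0,-1.2]],[0,[2.4,0.3,0],[0,0,-1.2]],[0,[0,0,0],[0,0,0]]]';python3 chk.py 27
```

```text
time: 46.42
position: [0.5098, 0.3607, 0.1513]
tool_rot: [0.007, 0.706, 0.093, 0.702]
ft_force: [-0.6, -1.3, 1.4]
grip_width: 0.011
tool pitch deg [ 0.2  0.2 -8.2] bar [0.0014 0.1988 0.1701] tilt~ 0.162 F [-0.6 -1.3  1.4]
scene [([-41.0, 23.0], 52), ([-2.0, 11.0], 29), ([1.0, 2.0], 97)]
side [([-17.0, -47.0], 49), ([-10.0, -49.0], 53), ([-6.0, -2.0], 45), ([1.0, -7.0], 27), ([2.0, -0.0], 21), ([73.0, 13.0], 150)]
```

```bash
python3 -m inch '[[0,[2.4,0.4,0],[0,0,-1.2]],[0,[2.4,0.4,0],[0,0,-1.2]],[0,[2.4,0.4,0],[0,0,-1.2]],[0,[2.4,0.4,0],[0,0,-1.2]],[0,[2.4,0.4,0],[0,0,-1.2]],[0,[2.4,0.4,0],[0,0,-1.2]],[0,[2,0.4,0],[0,0,-1]],[0,[0,0,0],[0,0,0]]]';python3 chk.py 28
```

```text
time: 47.52
position: [0.5094, 0.3643, 0.1343]
tool_rot: [-0.047, 0.705, 0.039, 0.707]
ft_force: [-0.7, -2.5, 2.9]
grip_width: 0.011
tool pitch deg [0.1 0.1 0.6] bar [0.0014 0.2053 0.1533] tilt~ 0.021 F [-0.7 -2.5  2.9]
scene [([-44.0, 19.0], 23), ([-42.0, 26.0], 58), ([-2.0, 11.0], 25), ([2.0, 2.0], 90)]
side [([-17.0, -46.0], 35), ([-10.0, -47.0], 47), ([-6.0, -2.0], 46), ([1.0, -7.0], 27), ([2.0, -0.0], 21), ([73.0, 13.0], 149)]
```

Push slightly down to feel the rest.

```bash
python3 -m inch '[[0,[1.5,0,0],[0,0,0]],[0,[1.5,0,0],[0,0,0]],[0,[1.5,0,0],[0,0,0]]]';python3 chk.py 29; python3 -m inch '[[28,[0,0,0],[0,0,0]],[28,[0,0,0],[0,0,0]],[28,[0,0,0],[0,0,0]],[28,[-20,0,0],[0,0,0]],[28,[-40,0,0],[0,0,0]],[28,[-50,0,0],[0,0,0]],[45,[-20,0,0],[0,0,0]],[45,[0,0,0],[0,0,0]]]'
python3 - <<'E'
from h import *
P=imaging.camera_params("wrist");im=imaging.camera("wrist");T=imaging.tip_of("wrist","bin_bar")
for d in T: print(d["confidence"],d["pixel"])
print("pred",proj(P,st(PS,[[0,.207,.151],[0,.2055,.156],[0,.2049,.1572]])))
print("lid pose",to([.4534,.0676,.2]),turn(down(-.27)),get_obs()["q"])
E
```

```text
time: 48.0
position: [0.5094, 0.3643, 0.1342]
tool_rot: [-0.045, 0.704, 0.039, 0.707]
ft_force: [-2.1, -1.1, 8.5]
grip_width: 0.0109
tool pitch deg [0.  0.2 0.5] bar [0.0014 0.2053 0.1532] tilt~ 0.02 F [-2.1 -1.1  8.5]
scene [([-43.0, 19.0], 21), ([-42.0, 26.0], 58), ([-2.0, 11.0], 25), ([2.0, 2.0], 90)]
side [([-17.0, -46.0], 38), ([-10.0, -47.0], 47), ([-6.0, -2.0], 46), ([1.0, -7.0], 27), ([2.0, -0.0], 21), ([73.0, 13.0], 151)]
time: 49.1
position: [0.5082, 0.3666, 0.2647]
tool_rot: [-0.043, 0.706, 0.04, 0.706]
ft_force: [0.1, -0.2, 0.5]
grip_width: 0.0402
0.75 [256.4, 183.5]
0.38 [94.9, 165.1]
pred [[258.03330598 184.31270414]
 [256.31774792 185.89781066]
 [255.62579045 186.28654916]]
lid pose [  64.8 -289.6  -88.2] [112.2   0.2   0.5] [ 0.44909594  0.49062507  1.38047664 -0.00504381  1.27637177 -1.23817249]
```

```bash
python3 -m inch '[[45,[0,-48,-15],[0,0,0]],[45,[0,-48,-15],[0,0,0]],[45,[0,-48,-15],[0,0,0]],[45,[0,-48,-15],[0,0,0]],[45,[0,-48,-15],[0,0,0]],[45,[0,-48,-14],[0,0,0]]]'; python3 -m inch '[[45,[0,0,0],[10.2,0,0]],[45,[0,0,0],[10.2,0,0]],[45,[0,0,0],[10.2,0,0]],[45,[0,0,0],[10.2,0,0]],[45,[0,0,0],[10.2,0,0]],[45,[0,0,0],[10.2,0,0]],[45,[0,0,0],[10.2,0,0]],[45,[0,0,0],[10.2,0,0]],[45,[0,0,0],[10.2,0,0]],[45,[0,0,0],[10.2,0,0]],[45,[0,0,0],[10.2,0,0]],[45,[0,0,0],[0,0,0]]]'
python3 - <<'E'
from h import *
print("lid pose",to([.4534,.0676,.16]),turn(down(-.268)),get_obs()["q"])
P=imaging.camera_params("wrist");im=imaging.camera("wrist");T=imaging.tip_of("wrist","lid_grip")
for d in T: X=onz(P,d["pixel"],.1315);print(d["confidence"],d["pixel"],X,to(X))
E
```

```text
time: 49.95
position: [0.4468, 0.0637, 0.2543]
tool_rot: [-0.047, 0.713, 0.042, 0.698]
ft_force: [0.4, 0.1, 0.2]
grip_width: 0.0452
time: 51.45
position: [0.4326, 0.0607, 0.2353]
tool_rot: [-0.557, -0.422, 0.595, -0.397]
ft_force: [0.3, 0.2, -0.1]
grip_width: 0.0449
lid pose [ 73.8  21.8 -15.2] [-3.9  1.3  3.5] [-0.11010389  0.28398644  1.82428582 -0.01165158  1.09721133  0.23094697]
0.95 [287.4, 168.3] [0.45489442 0.06878777 0.1315    ] [102.4  24.4 -17.4]
0.27 [307.7, 17.2] [0.50369548 0.17336879 0.1315    ] [  99.    36.  -132.2]
```

```bash
python3 -m inch '[[45,[10,21,-15],[-3.9,1.3,3.5]],[45,[25,0,0],[0,0,0]],[45,[20,0,0],[0,0,0]],[45,[0,0,0],[0,0,0]]]'
python3 - <<'E'
from h import *
print("lid pose",to([.4534,.0676,.124]),turn(down(-.268)))
P=imaging.camera_params("wrist");im=imaging.camera("wrist");T=imaging.tip_of("wrist","lid_grip")
for d in T: X=onz(P,d["pixel"],.1315);print(d["confidence"],d["pixel"],X,to(X))
E
```

```text
time: 52.05
position: [0.4576, 0.0682, 0.1768]
tool_rot: [0.56, 0.432, -0.559, 0.433]
ft_force: [-0.4, -0.7, 0.4]
grip_width: 0.0451
lid pose [52.8 -4.   1.6] [ 0.7 -0.1 -0.1]
0.73 [255.3, 213.0] [0.45502367 0.06787695 0.1315    ] [46.7 -3.9  1.2]
```

```bash
python3 -m inch '[[40,[20,-3,1.5],[0.7,0,0]],[40,[20,0,0],[0,0,0]],[40,[10,0,0],[0,0,0]],[40,[0,0,0],[0,0,0]]]'
python3 - <<'E'
from h import *
print("lid pose",to([.4534,.0676,.125]),turn(down(-.268)))
E
```

```text
time: 52.65
position: [0.4597, 0.067, 0.1307]
tool_rot: [0.566, 0.426, -0.558, 0.433]
ft_force: [-0.3, -0.6, 0.5]
grip_width: 0.0401
lid pose [ 5.6 -6.3  1.1] [ 0.1 -0.2 -0.9]
```

```bash
python3 -m inch '[[40,[4,-6,1],[0,0,-0.9]],[40,[0,0,0],[0,0,0]],[0,[0,0,0],[0,0,0]],[0,[0,0,0],[0,0,0]],[0,[0,0,0],[0,0,0]]]' 30
python3 - <<'E'
from h import *
o=get_obs();print("lid pose",to([.4534,.0676,.125]),turn(down(-.268)),turn(down(1.425)),o["ft_force"],o["moment"])
E
```

```text
time: 53.28
position: [0.4548, 0.0676, 0.1283]
tool_rot: [0.563, 0.43, -0.56, 0.429]
ft_force: [-0.3, 0.1, 0.3]
grip_width: 0.0179
lid pose [ 3.3 -1.4  0.4] [ 0.2 -0.2 -0.2] [-96.8  -0.   -0.3] [-0.30387424  0.12893499  0.31210311] [-0.04119598 -0.08122471 -0.04282388]
```

```bash
python3 -m inch '[[0,[0,0,0],[0,0,0]],[0,[0,0,0],[0,0,0]]]'; python3 -m inch '[[0,[0,5.6,-1.7],[-4,0,0]],[0,[0,11.1,-3.9],[-8,0,0]],[0,[0,11.1,-3.9],[-8,0,0]],[0,[0,11.1,-3.9],[-8,0,0]],[0,[0,11.1,-3.9],[-8,0,0]],[0,[0,11.1,-3.9],[-8,0,0]],[0,[0,0,0],[0,0,0]]]'
python3 - <<'E'
from h import *
o=get_obs();p,r=tool();t=turn(down(1.425));print(t,o["ft_force"],o["moment"])
a=.12-np.radians(abs(t[0])); print(p,np.array([.447,.150])+.084*np.array([np.cos(a),np.sin(a)]))
E
```

```text
time: 53.52
position: [0.4545, 0.0677, 0.1283]
tool_rot: [0.563, 0.43, -0.56, 0.429]
ft_force: [-0.0, 0.0, 0.9]
grip_width: 0.0124
time: 54.4
position: [0.51, 0.0955, 0.1282]
tool_rot: [0.356, 0.615, -0.352, 0.609]
ft_force: [-1.0, -0.9, 1.4]
grip_width: 0.0126
[-51.8  -0.6  -0.3] [-1.02554918 -0.8550027   1.4032515 ] [ 0.08849788 -0.16945024 -0.0332815 ]
[0.50995328 0.09554493 0.12824157] [0.50647518 0.09068134]
```

```bash
python3 -m inch '[[0,[0,11.1,-3.9],[-8,0,0]],[0,[0,11.1,-3.9],[-8,0,0]],[0,[0,11.1,-3.9],[-8,0,0]],[0,[0,11.1,-3.9],[-8,0,0]],[0,[0,11.1,-3.9],[-8,0,0]],[0,[0,5.6,-1.7],[-4,0,0]],[0,[0,5.6,-1.7],[-4,0,0]],[0,[0,0,0],[0,0,0]]]'
python3 - <<'E'
from h import *
o=get_obs();p,r=tool();t=turn(down(1.425));print(t,o["ft_force"],o["moment"],to([.529,.1593,.1283]))
E
```

```text
time: 55.4
position: [0.5292, 0.1585, 0.1283]
tool_rot: [0.076, 0.708, -0.071, 0.698]
ft_force: [0.5, 1.6, 1.1]
grip_width: 0.0129
[-3.6 -0.8 -0.3] [0.48055371 1.6263115  1.0842421 ] [ 0.22086636 -0.21693201 -0.05697543] [ 0.   0.7 -0.3]
```

```bash
python3 -m inch '[[0,[0,2.5,-0.5],[-2,0,0]],[0,[0,2,0],[-1,0,0]],[0,[0,0,0],[0,0,0]]]'
python3 - <<'E'
from h import *
o=get_obs();p,r=tool();t=turn(down(1.425));print(t,o["ft_force"],o["moment"],to([.529,.1593,.1283]))
E
```

```text
time: 55.78
position: [0.5291, 0.1591, 0.1285]
tool_rot: [0.055, 0.71, -0.055, 0.7]
ft_force: [0.5, 0.9, 0.0]
grip_width: 0.0126
[-0.6 -0.9  0.1] [0.50525353 0.88632903 0.04682983] [ 0.34745669 -0.20832727 -0.06556766] [ 0.2  0.2 -0.2]
```

```bash
python3 -m inch '[[0,[0.4,0.2,0],[6,0,0]],[0,[0.7,0.3,0],[8,0,0]],[0,[0.7,0.3,0],[8,0,0]],[0,[0.7,0.3,0],[8,0,0]],[0,[0.7,0.3,0],[8,0,0]],[0,[0.7,0.3,0],[8,0,0]],[0,[0.7,0.3,0],[8,0,0]],[0,[0.7,0.3,0],[8,0,0]],[0,[0.7,0.3,0],[8,0,0]],[0,[0,0,0],[0,0,0]]]'
python3 - <<'E'
from h import *
o=get_obs();p,r=tool();t=turn(down(.12));print(t,o["ft_force"],o["moment"],to([.532,.1614,.1215]))
E
```

```text
time: 57.02
position: [0.5318, 0.1601, 0.1223]
tool_rot: [0.458, 0.54, -0.462, 0.533]
ft_force: [-0.6, 0.5, 0.7]
grip_width: 0.0127
[ 1.9 -0.2  0.6] [-0.62775375  0.49479972  0.69816216] [-0.01468128 -0.12514657 -0.02278391] [ 0.8  0.4 -1.3]
```

```bash
python3 -m inch '[[0,[0.2,0.2,-0.5],[3,0,0]],[0,[0.2,0.2,-0.5],[3,0,0]],[0,[0,0,0],[3,0,0]],[0,[0,0,0],[0,0,0]]]'
python3 - <<'E'
from h import *
o=get_obs();p,r=tool();t=turn(down(.12));print(t,o["ft_force"],o["moment"],to([.532,.1614,.1215]))
E
```

```text
time: 57.52
position: [0.5319, 0.1598, 0.1221]
tool_rot: [0.495, 0.505, -0.501, 0.5]
ft_force: [-0.2, -0.2, -0.1]
grip_width: 0.0128
[-6.3  0.   0.6] [-0.19773572 -0.21272115 -0.11173089] [ 0.04128526 -0.07405025  0.80944019] [ 0.6  0.1 -1.6]
```

```bash
python3 -m inch '[[40,[0,0,0],[0,0,0]],[40,[0,0,0],[0,0,0]],[40,[0,0,0],[0,0,0]],[40,[-20,0,0],[0,0,0]],[40,[-40,0,0],[0,0,0]],[40,[-40,0,0],[0,0,0]],[40,[-40,0,0],[-6,0,0]],[40,[0,0,0],[0,0,0]]]'
python3 - <<'E'
from h import *
P=imaging.camera_params("wrist");im=imaging.camera("wrist");cv2.imwrite("pics/v11.png",im[:,:,::-1])
T=imaging.tip_of("wrist","lid_grip")
for d in T: print(d["confidence"],d["pixel"],onz(P,d["pixel"],.125))
print(proj(P,st(PS,[[0,-.028,.138],[0,.028,.138]])),proj(P,st(PS,S["lever_tip"])),turn(down(1.69)),to(st(PS,[-.097,.1305,.2])))
E
```

```text
time: 58.52
position: [0.5339, 0.1603, 0.265]
tool_rot: [0.468, 0.532, -0.473, 0.524]
ft_force: [0.4, 0.2, 0.0]
grip_width: 0.0398
0.72 [255.8, 178.9] [0.52958815 0.1582627  0.125     ]
0.6 [242.0, 28.1] [0.50270601 0.29061357 0.125     ]
[[259.02029855 208.45659347]
 [258.7210124  151.12613083]] [[163.71588803  81.85197195]] [-90.3  -1.1   0.8] [  63.9  -95.3 -130.1]
```

View pics/v11.png

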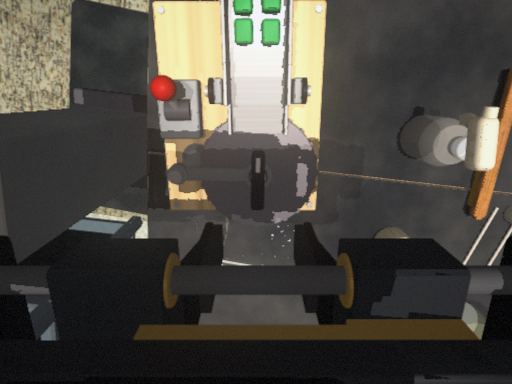

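Bar at (258,153)–(257,209), post (178,175), ball (162,88); four chips in the bin.

Run:
```python
from h import *
P=imaging.camera_params("wrist")
a,b=onz(P,[258,153],.138),onz(P,[257,209],.138);print((a+b)/2,np.arctan2(*(a-b)[1::-1])-np.pi/2)
print("post",onz(P,[178,175],.12),"ball",onz(P,[162.5,88],.087))
im=cv2.imread("pics/v11.png");g=cv2.cvtColor(im,cv2.COLOR_BGR2GRAY)
def bar(f):
    g=cv2.cvtColor(cv2.imread(f),cv2.COLOR_BGR2GRAY)[145:216,240:275]
    m=(g<35).astype(np.uint8);n,l,s,c=cv2.connectedComponentsWithStats(m);i=1+s[1:,4].argmax()
    ys,xs=np.where(l==i);return cv2.minAreaRect(np.c_[xs+240,ys+145].astype(np.float32))
print(bar("pics/w1.png"),bar("pics/v11.png"))
```

```text
[0.52774114 0.15972683 0.138     ] 0.09577571592993683
post [0.44894615 0.15221768 0.12      ] ball [0.42121181 0.23225104 0.087     ]
((254.0, 191.5), (12.0, 37.0), 0.0) ((257.0, 191.5), (35.0, 12.0), 90.0)
```

```bash
python3 -m inch '[[0,[0,0,0],[-10,0,0]],[0,[0,0,0],[-10,0,0]],[0,[0,0,0],[-10,0,0]],[0,[0,0,0],[-10,0,0]],[0,[0,0,0],[-10,0,0]],[0,[0,0,0],[-10,0,0]],[0,[0,0,0],[-10,0,0]],[0,[0,0,0],[-10,0,0]],[0,[0,0,0],[-10,-1,0.8]],[0,[0,0,0],[0,0,0]]]'
python3 - <<'E'
from h import *
print(get_obs()["q"],turn(down(1.69)),to([.419,.276,.2]))
E
```

```text
time: 59.88
position: [0.5185, 0.1588, 0.2412]
tool_rot: [-0.049, 0.721, 0.061, 0.689]
ft_force: [-0.7, 0.1, -0.3]
grip_width: 0.0003
[ 0.08086397  0.41090095  1.58976773  0.01910912  1.18598335 -1.65382953] [ 2.1 -2.5 -1.2] [ 47.4 130.3 -78.1]
```

```bash
python3 -m inch '[[0,[14,44,-26],[0,0,0]],[0,[14,44,-26],[0,0,0]],[0,[14,42,-26],[2.1,-2.5,-1.2]],[0,[0,0,0],[0,0,0]],[0,[0,0,0],[0,0,0]]]'
python3 - <<'E'
from h import *
print(get_obs()["q"],turn(down(1.69)),to([.419,.276,.078]))
P=imaging.camera_params("wrist");im=imaging.camera("wrist")
h=cv2.cvtColor(im,cv2.COLOR_RGB2HSV);m=cv2.inRange(h,(0,150,60),(6,255,255))|cv2.inRange(h,(174,150,60),(180,255,255));n,l,s,c=cv2.connectedComponentsWithStats(m)
for i in range(1,n):
  if s[i][4]>100: X=onz(P,c[i],.09);print(c[i],s[i],X,to(X))
E
```

```text
time: 60.5
position: [0.4169, 0.278, 0.1998]
tool_rot: [-0.037, 0.708, 0.034, 0.704]
ft_force: [1.3, 0.2, 0.6]
grip_width: 0.0005
[ 0.36584981  0.39669111  1.7585727  -0.00229449  0.99335205 -1.30314513] [-1.1 -0.4  0.2] [121.8  -1.7   2.6]
[207.51468048 189.39378238] [194 176  28  28 579] [0.42376922 0.232848   0.09      ] [109.8 -44.9   3.6]
```

```bash
python3 -m inch '[[0,[40,-1,3],[-1,0,0]],[0,[40,0,0],[0,0,0]],[0,[25,0,0],[0,0,0]],[0,[10,0,0],[0,0,0]],[0,[0,0,0],[0,0,0]]]'
python3 - <<'E'
from h import *
o=get_obs();print(turn(down(1.69)),to([.4238,.2328,.079]),o["ft_force"])
E
```

```text
time: 61.18
position: [0.4286, 0.2734, 0.0832]
tool_rot: [-0.037, 0.706, 0.036, 0.707]
ft_force: [0.7, -0.1, 0.9]
grip_width: 0.0004
[-1.   0.1  0.1] [  4.3 -39.9  -8.9] [ 0.69278504 -0.08900562  0.89668761]
```

```bash
python3 -m inch '[[0,[4,0,-9],[0,0,0]],[0,[0,0,0],[0,0,0]],[0,[0,-8,0],[0,0,0]],[0,[0,-8,0],[0,0,0]],[0,[0,-8,0],[0,0,0]],[0,[0,-8,0],[0,0,0]],[0,[0,-8,0],[0,0,0]],[0,[0,-8,0],[0,0,0]],[0,[0,-8,0],[0,0,0]],[0,[0,-6,0],[0,0,0]],[0,[0,0,0],[0,0,0]]]'
python3 - <<'E'
from h import *
o=get_obs();print(turn(down(1.69)),to([.4238,.2328,.079]),o["ft_force"])
P=imaging.camera_params("wrist");im=imaging.camera("wrist")
cv2.imwrite("pics/v12.png",im[:,:,::-1])
h=cv2.cvtColor(im,cv2.COLOR_RGB2HSV);m=cv2.inRange(h,(0,150,60),(6,255,255))|cv2.inRange(h,(174,150,60),(180,255,255));n,l,s,c=cv2.connectedComponentsWithStats(m)
for i in range(1,n):
  if s[i][4]>100: X=onz(P,c[i],.09);print(c[i],s[i],X,"exp on",st(PS,[-.097,.0335,.087]))
E
```

```text
time: 62.55
position: [0.4288, 0.207, 0.0822]
tool_rot: [-0.035, 0.703, 0.036, 0.709]
ft_force: [-1.1, 0.5, 0.9]
grip_width: 0.0005
[-1.1  0.5 -0. ] [ 3.2 26.2 -2.4] [-1.0868507   0.48706092  0.94207708]
[96.35915493 69.18309859] [ 74  60  56  26 142] [0.34603493 0.12555531 0.09      ] exp on [0.4321872  0.18214701 0.087     ]
[48.80172414 92.97413793] [ 26  84  44  20 116] [0.35857508 0.10328664 0.09      ] exp on [0.4321872  0.18214701 0.087     ]
[301.54829545 113.38352273] [252  93  99  30 352] [0.35604087 0.22013371 0.09      ] exp on [0.4321872  0.18214701 0.087     ]
[217.50207469 231.23651452] [196 223  44  15 482] [0.42038423 0.18469377 0.09      ] exp on [0.4321872  0.18214701 0.087     ]
```

```bash
python3 -m inch '[[0,[0,-4,0],[0,0,0]],[0,[0,-4,0],[0,0,0]],[0,[0,-3,0],[0,0,0]],[0,[0,0,0],[0,0,0]]]'
```

```text
time: 63.1
position: [0.429, 0.2023, 0.0821]
tool_rot: [-0.028, 0.703, 0.037, 0.71]
ft_force: [0.0, -0.4, -0.2]
grip_width: 0.0005
```

```bash
python3 -m inch '[[0,[0,-4,0],[0,0,0]],[0,[0,-4,0],[0,0,0]]]'; python3 -m inch '[[0,[0,15,0],[0,0,0]],[0,[0,15,0],[0,0,0]],[0,[0,15,0],[0,0,0]],[0,[-30,0,0],[0,0,0]],[0,[-50,0,0],[0,0,0]],[0,[-50,0,0],[0,0,0]],[0,[0,0,0],[0,0,0]]]'
python3 - <<'E'
from h import *
P=imaging.camera_params("wrist");im=imaging.camera("wrist");T=imaging.tip_of("wrist","lever_tip")
for d in T: print(d["confidence"],d["pixel"],onz(P,d["pixel"],.087))
Ps=imaging.camera_params("side");im2=imaging.camera("side");T=imaging.tip_of("side","lever_tip")
for d in T: print(d["confidence"],d["pixel"],onz(Ps,d["pixel"],.087))
Pc=imaging.camera_params("scene");im3=imaging.camera("scene");T=imaging.tip_of("scene","lever_tip")
for d in T: print(d["confidence"],d["pixel"],onz(Pc,d["pixel"],.087))
a=im3[170:300,140:290,::-1];b=im2[110:216,165:285,::-1]
cv2.imwrite('pics/v13.png',np.hstack([cv2.resize(a,(400,347),interpolation=2),cv2.resize(b,(393,347),interpolation=2)]))
E
```

```text
time: 63.35
position: [0.4292, 0.2012, 0.0822]
tool_rot: [-0.02, 0.703, 0.039, 0.71]
ft_force: [-3.1, 24.9, -1.5]
grip_width: 0.0001
time: 64.22
position: [0.4236, 0.2461, 0.2164]
tool_rot: [-0.023, 0.703, 0.039, 0.71]
ft_force: [-0.8, 0.2, 0.5]
grip_width: 0.0003
0.81 [187.0, 180.9] [0.43065038 0.18192407 0.087     ]
0.59 [190.3, 175.2] [0.4324254  0.17588477 0.087     ]
0.69 [257.8, 262.8] [0.43252733 0.17807321 0.087     ]
```

View pics/v13.png

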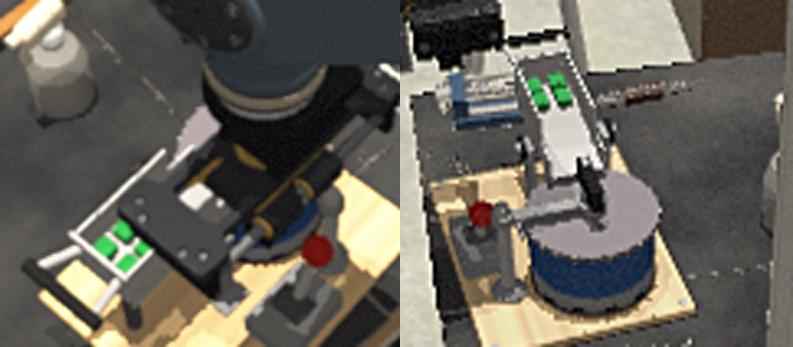

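Lever on at its stop, lid seated, four chips in the bin. Handing in.

```bash
python3 -c "
from rig import robot
print(robot.hand_in())"
```

```text
the job is handed in; nothing more can be done
None
```

I did every step in order and handed the job in at about 64 s of robot time. There is no verdict to report.

**What I did**
- I unscrewed the lid (about 75°) and swung it aside (about 97°).
- I put both brass medallions in the bowl; only two were on the board.
- I eased the bin up to about 0.34 rad, where four chips had slid into the bowl, then set it back level.
- I swung the lid back, screwed it down, and only then threw the lever. The spray bottle and the green-capped jar were not touched.

**What the last checks showed**
- **Bowl and bin:** before the lid went back, the pictures showed four chips and both medallions in the bowl. The last one shows the other four chips in the bin. I could not see inside the bowl after closing the lid.
- **Bin level:** the bar came back to its starting position and met the rest with about 8.5 N.
- **Lid:** the screw reached its stop at about 0.8 N m. The last wrist view put the bar and post where they were at the start, within the 0.02 rad I can measure.
- **Lever:** it reached its stop at 25 N, and all three cameras placed the ball within about 6 mm of the "on" position.

Nothing failed or disagreed beyond a few millimetres.

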